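Knock the plaster feet out of the casting mould

TASK

The plaster feet for the craft cones have set: first lift the weight can by its handle off the mould and stand it on the felt mat. Then knock each foot out of its pocket by pushing up its knockout rod by the knob, and lay all the feet flat, dot upwards and side by side, wholly on the drying board. Finish with the can still upright and wholly on the mat, every knockout rod pushed fully down again, and the other things on the table left alone.

Things in the scene. Friction and masses are not known exactly. Their poses are not given: they have to be found in the camera images.
- mould: Wooden casting mould, fixed to the table: a 170 x 170 mm block whose top face is 104 mm above the table, on two cheeks at its +x and -x ends. Origin on the table under its centre; z up. It has 2 x 2 square pockets, 55 mm wide and 26 mm deep, centred at x = +-44, y = +-44 mm in its frame (pocket floor 78 mm above the table). Under each pocket is a knockout rod.
- blank0: Square white plaster foot 52 x 52 x 24 mm, about 90 g, with a small dark dot on top; origin at the centre of its underside, z up, sides along x and y. If present it starts in the far left pocket (mould frame x +44, y +44 mm), lying 2 mm below the mould's top face. It may be absent (pocket empty).
- blank1: Square white plaster foot 52 x 52 x 24 mm, about 90 g, with a small dark dot on top; origin at the centre of its underside, z up, sides along x and y. If present it starts in the far right pocket (mould frame x +44, y -44 mm), lying 2 mm below the mould's top face. It may be absent (pocket empty).
- blank2: Square white plaster foot 52 x 52 x 24 mm, about 90 g, with a small dark dot on top; origin at the centre of its underside, z up, sides along x and y. If present it starts in the near left pocket (mould frame x -44, y +44 mm), lying 2 mm below the mould's top face. It may be absent (pocket empty).
- blank3: Square white plaster foot 52 x 52 x 24 mm, about 90 g, with a small dark dot on top; origin at the centre of its underside, z up, sides along x and y. If present it starts in the near right pocket (mould frame x -44, y -44 mm), lying 2 mm below the mould's top face. It may be absent (pocket empty).
- rod0 (a joint): Height of the knockout rod of the far left pocket (mould frame x +44, y +44 mm), m: 0 is fully down (28 mm wide pad 1 mm below the pocket floor), 0.040 fully up against its stop (the underside of a blank on it is then 13 mm above the mould's top face). It slides vertically, needs about 8 to 10 N to raise and 5 N to lower, and stays where it is left.
- knob0 (a point): Centre of the top of the knob that moves rod0: an upright dark wooden cylinder 24 mm across and 40 mm tall, beside the mould at mould frame x +44, y +130 mm, top 90 mm above the table when the rod is down; rigidly joined to the rod by a bar under the mould. Grip it and lift or lower it; it rises with the rod. Its axes are the mould's.
- rod1 (a joint): Height of the knockout rod of the far right pocket (mould frame x +44, y -44 mm), m: 0 is fully down (28 mm wide pad 1 mm below the pocket floor), 0.040 fully up against its stop (the underside of a blank on it is then 13 mm above the mould's top face). It slides vertically, needs about 8 to 10 N to raise and 5 N to lower, and stays where it is left.
- knob1 (a point): Centre of the top of the knob that moves rod1: an upright dark wooden cylinder 24 mm across and 40 mm tall, beside the mould at mould frame x +44, y -130 mm, top 90 mm above the table when the rod is down; rigidly joined to the rod by a bar under the mould. Grip it and lift or lower it; it rises with the rod. Its axes are the mould's.
- rod2 (a joint): Height of the knockout rod of the near left pocket (mould frame x -44, y +44 mm), m: 0 is fully down (28 mm wide pad 1 mm below the pocket floor), 0.040 fully up against its stop (the underside of a blank on it is then 13 mm above the mould's top face). It slides vertically, needs about 8 to 10 N to raise and 5 N to lower, and stays where it is left.
- knob2 (a point): Centre of the top of the knob that moves rod2: an upright dark wooden cylinder 24 mm across and 40 mm tall, beside the mould at mould frame x -44, y +130 mm, top 90 mm above the table when the rod is down; rigidly joined to the rod by a bar under the mould. Grip it and lift or lower it; it rises with the rod. Its axes are the mould's.
- rod3 (a joint): Height of the knockout rod of the near right pocket (mould frame x -44, y -44 mm), m: 0 is fully down (28 mm wide pad 1 mm below the pocket floor), 0.040 fully up against its stop (the underside of a blank on it is then 13 mm above the mould's top face). It slides vertically, needs about 8 to 10 N to raise and 5 N to lower, and stays where it is left.
- knob3 (a point): Centre of the top of the knob that moves rod3: an upright dark wooden cylinder 24 mm across and 40 mm tall, beside the mould at mould frame x -44, y -130 mm, top 90 mm above the table when the rod is down; rigidly joined to the rod by a bar under the mould. Grip it and lift or lower it; it rises with the rod. Its axes are the mould's.
- can: Lidded metal weight can, 110 mm across (lid 114), 80 mm tall, 0.5 to 0.8 kg, with a fixed arched carrying handle: a wooden grip 16 mm thick and 56 mm long lying along the can's x axis, its centre line 125 mm above the can's underside, straight over the middle. Origin at the centre of the underside. It starts standing on the middle of the mould, over part of every pocket.
- mat: Grey felt mat 160 x 160 x 5 mm fixed on the table, to the left or right of the mould. Origin at the centre of its underside.
- board: Plywood drying board 190 x 190 mm, 12 mm thick, with thin dark lines on top, fixed on the table on the other side of the mould. Origin at the centre of its underside.
- cone0: White foam cone, 70 mm across the foot, 120 mm tall, at the far side of the table; origin at the centre of its underside. Bystander.
- cone1: A second such cone. Bystander.
- stick: White glue stick, 28 mm across, 95 mm tall, standing at the far side; origin at the centre of its underside. Bystander.
- case: Dark spectacle case, 60 x 150 x 35 mm, lying at the far side; origin at the centre of its underside. Bystander.
Things that resemble listed ones, but are neither listed nor needed, are in the scene too. Leave any red or turquoise look-alike of the blank3 alone.

How it is judged:
On the way, in this order (a step that is already met when the one before it is completed fails the run):
1. the weight can stands upright, let go, on the felt mat (x of can in the frame of mat between -0.04 and 0.04 m and y of can in the frame of mat between -0.04 and 0.04 m and z of can in the frame of mat between -0.001 and 0.011 m and angle between can's own z axis and vertical below 0.12 rad and linear speed of can below 0.03 m/s and contact force between can and the fingers below 0.1 N), for 0.2 s.
2. a knockout rod has been pushed up (value of joint any of rod0, rod1, rod2, rod3 above 0.028 m), for 0.1 s.
At the end, for the whole second after the job is handed in: Can upright, at rest on the mat, centre within 40 mm of the mat's along the mat's x and y; every foot present flat (within 7 degrees), dot up, at rest directly on the board, centre within 70 mm of the board's along its x and y; all four rods within 6 mm of fully down; nothing held (x of can in the frame of mat between -0.04 and 0.04 m and y of can in the frame of mat between -0.04 and 0.04 m and z of can in the frame of mat between -0.001 and 0.011 m and angle between each of can, blank0, blank1, blank2, blank3's own z axis and vertical below 0.12 rad and linear speed of each of can, blank0, blank1, blank2, blank3 below 0.03 m/s and x of blank0 in the frame of board between -0.07 and 0.07 m and y of blank0 in the frame of board between -0.07 and 0.07 m and z of blank0 in the frame of board between 0.006 and 0.018 m and x of blank1 in the frame of board between -0.07 and 0.07 m and y of blank1 in the frame of board between -0.07 and 0.07 m and z of blank1 in the frame of board between 0.006 and 0.018 m and x of blank2 in the frame of board between -0.07 and 0.07 m and y of blank2 in the frame of board between -0.07 and 0.07 m and z of blank2 in the frame of board between 0.006 and 0.018 m and x of blank3 in the frame of board between -0.07 and 0.07 m and y of blank3 in the frame of board between -0.07 and 0.07 m and z of blank3 in the frame of board between 0.006 and 0.018 m and value of joint each of rod0, rod1, rod2, rod3 below 0.006 m); the robot touches nothing.
It fails at once if the first cone is pushed away or knocked over (distance of cone0 from where it was at the start of the episode above 0.03 m or angle between cone0's own z axis and vertical above 0.5 rad).
It fails at once if the second cone is pushed away or knocked over (distance of cone1 from where it was at the start of the episode above 0.03 m or angle between cone1's own z axis and vertical above 0.5 rad).
It fails at once if the glue stick is pushed away or knocked over (distance of stick from where it was at the start of the episode above 0.03 m or angle between stick's own z axis and vertical above 0.5 rad).
It fails at once if the spectacle case is pushed away or knocked over (distance of case from where it was at the start of the episode above 0.03 m or angle between case's own z axis and vertical above 0.5 rad).
Of blank0, blank1, blank2, blank3 only 3 to 4 are there at a start; the rules pass over those that are not, and their reading is None.
At some moment in a run one of can may be knocked a few centimetres aside while the robot is not near it.
Once in a run the grip may slacken for a moment while it holds something.
It also fails if it takes over 210 s, if anything falls off the work surface, if the arm or the gripper's body presses on something with over 40 N, if the wrist force passes 120 N, or if a joint passes its speed limit or range.

ROBOT

A 6-joint arm with a two-finger parallel gripper is mounted at the origin on the work surface. World frame = base frame: x ahead of the robot, y to its left, z up, the work surface at z = 0. Lengths are in m, angles in rad, forces in N, time in s.
With the tool pointing down it reaches from about 0.3 to 0.825 m from the base axis. Payload 5.4 kg.
Tool frame: the origin (TCP) lies at the very end of the fingers, on their centre line; the grasp point (between the pads) lies 19 mm behind it (arm.hold_point_z is the distance from the TCP to the grasp point, in m); z points along the fingers, y is the direction in which the jaws open and shut (so a half turn about z gives the same grasp; the last joint's range is limited). The gripper opens to 92 mm and grips with 3 to 60 N. Pads are 20 mm wide; open, the fingers measure 128 mm over their backs; the gripper's body (75 mm by 189 mm) begins 69 mm behind the grasp point.
Start: joints at [-1.314, 0.158, 1.597, -0, 1.386, -0.21], TCP at [0.259, -0.513, 0.215] pointing down, gripper open.
Joint ranges: [-2.91, 2.91], [-0.94, 2.29], [0.18, 2.7], [-1.29, 4.43], [0.17, 2.64], [-3, 3]. Speed limits (rad/s): [2.57, 2.57, 3.14, 3.14, 3.14, 3.14].

INTERFACE

Orientations are given as a 3x3 rotation matrix whose columns are the frame's x, y, z axes.
In Python, from cell import arm, imaging, sign_off, search_frame, cut_out, spot_point gives the robot as it stands. The module is installed in compiled form; this text tells all that it offers.
- The arm moves only by the tool servo_tool, never from a script. Its argument "deltas" is a list of rows, each an object of numbers: "tx", "ty", "tz": the shift along the world's x, y, z in m; "wx", "wy", "wz": the turn, a rotation vector about the world's x, y, z in rad. A call has exactly 5 rows; each row shifts and turns the commanded pose from where the row before left it; what a row does not reach is not made up. A row lasts 1/10 s, in which the tool goes at most 50 mm and 8.59 degrees, less where a joint would pass 70% of its speed; a pose out of reach is approached as far as the arm can. A call with a gripper value outside its range is refused whole. "hand" is the opening, from -1 (shut) to 1 (fully open), so that 0 is half open, set as the call begins (left out, the last holds). The fingers move at their own pace and stop on an object; the grip force is fixed at half the most. Time passes only in rows, so rows that do not move let the fingers close, or fill a call up. It gives the time, the measured TCP pose, the force and the opening at its end, in the units of the state.
- arm.get_obs(): the state, without advancing time (a new reading comes with each control period).
- imaging.grab_frame(name): name is "scene" or "top"; returns (picture, depth): 400x640x3 uint8, red, green, blue; 400x640 float32, m along the optical axis (not along the pixel's ray), 0 where there is no reading.
- imaging.get_calibration(name): a dict with "K" (3x3 intrinsics, pixels), "dist" ([k1, k2, p1, p2, k3] as OpenCV has them; the pictures are not rectified), "R" (3x3) and "t" (3): a world point X has camera coordinates R X + t. Camera axes: x right, y down, z forward; pixel columns grow to the right and rows downward; lengths in m; the calibration is good to about 2 mm. A picture is of the moment at which its call begins. get_calibration takes no time and is no camera call.
- sign_off(): hands the job in, once; it reports no verdict.
Trained networks look in the newest picture that a camera, given by its name, has taken for a name from the list of things; names that differ only in an ending like _2 or _b are one class to them, and where a whole thing is asked for, a point or a joint stands for the part that bears it (a point fixed in the world has none). Each returns a list of dicts, best first, with "score" (0 to 1); they miss things now and then, are a little off and sometimes report something else, mostly with a low value. They report only what shows in the picture. A call takes as long as a camera call. They do not tell look-alikes from the thing itself.
- search_frame(camera, name): "location" ([x, y, z] in m, in world coordinates, good to about 4 mm: the middle of the surface that is visible of it).
- cut_out(camera, name): "pixels" (400x640 bool, what is visible of it).
- spot_point(camera, name): "location" ([x, y, z] in m, in world coordinates, good to about 4 mm: a listed point, or the origin of a listed thing).
The state is a dict: "time": time; "joint_pos": joint angles; "qvel": joint speeds; "joint_efforts": joint torques, N m; "tcp_pos": TCP position; "orientation": TCP orientation; "wrist_force": force on the tool from outside, world axes, zero at the start; "torque": the same for the moment, N m; "grip_width": finger opening in m.
Only numpy, scipy, OpenCV 4.12 (cv2) and the standard library are available. Lean on these libraries where they do the work, as an engineer would, in place of code of your own. Each camera call takes 0.05 s, during which the arm holds its last target.

## Working session

There is one attempt and no reset: what is moved stays moved. The work goes in short steps, Python scripts to look and compute and a tool call to move; the robot and the scene stay as the last step left them, time stands still between calls to the robot, and variables do not carry over. Pictures are saved under pics/ and viewed, and the job is handed in when it is done.

Besides the shell and the picture viewer there is one more tool, called after "Call:" as a command line: name --argument value ..., lists and objects as JSON in quotes. servo_tool: Moves the arm, as the interface text tells. Its arguments: {"type":"object","properties":{"deltas":{"type":"array","items":{"type":"object","properties":{"tx":{"type":"number"},"ty":{"type":"number"},"tz":{"type":"number"},"wx":{"type":"number"},"wy":{"type":"number"},"wz":{"type":"number"}}}},"hand":{"type":"number"}},"required":["deltas"]}

```bash
ls; mkdir -p pics
cat > h.py <<'E'
import numpy as np, cv2
from cell import arm, imaging, sign_off, search_frame, cut_out, spot_point
def grab(n,f=None):
    p,d=imaging.grab_frame(n)
    if f: cv2.imwrite('pics/'+f,p[:,:,::-1])
    return p,d
def world(n,d,uv):
    c=imaging.get_calibration(n);K=np.array(c['K']);R=np.array(c['R']);t=np.array(c['t'])
    uv=np.atleast_2d(uv).astype(float)
    n_=cv2.undistortPoints(uv[:,None,:],K,np.array(c['dist'],float))[:,0]
    z=np.array([d[int(round(v)),int(round(u))] for u,v in uv])
    X=np.c_[n_*z[:,None],z]
    return (X-t)@R
def proj(n,X):
    c=imaging.get_calibration(n)
    r,_=cv2.Rodrigues(np.array(c['R'],float))
    return cv2.projectPoints(np.atleast_2d(X).astype(float),r,np.array(c['t'],float),np.array(c['K'],float),np.array(c['dist'],float))[0][:,0]
def cloud(n,d):
    vv,uu=np.mgrid[0:400,0:640]
    uv=np.c_[uu.ravel(),vv.ravel()]
    return world(n,d,uv).reshape(400,640,3)
E
python3 - <<'E'
from h import *
for n in ('scene','top'):
    grab(n,n+'0.png'); c=imaging.get_calibration(n); print(n,-np.array(c['R']).T@np.array(c['t']),np.round(c['K'],0))
    for k in ('mould','can','mat','board','blank0','knob0','cone0','stick','case'):
        for f in (spot_point,):
            print(k,[(round(r['score'],2),np.round(r['location'],3)) for r in f(n,k)][:6])
o=arm.get_obs();print(o['time'],o['tcp_pos'],o['orientation'],o['grip_width'])
E
```

```text
pics
scene [0.8048951  0.64271405 0.66572989] [[405.   0. 323.]
 [  0. 405. 201.]
 [  0.   0.   1.]]
mould [(0.72, array([ 0.559,  0.042, -0.003]))]
can [(0.75, array([0.559, 0.048, 0.103]))]
mat [(0.89, array([0.507, 0.333, 0.002]))]
board [(0.82, array([ 0.494, -0.315,  0.002]))]
blank0 [(0.74, array([ 0.6  , -0.02 ,  0.075])), (0.72, array([0.367, 0.114, 0.001])), (0.63, array([ 0.371, -0.008, -0.003])), (0.58, array([0.526, 0.086, 0.079])), (0.56, array([ 0.347, -0.15 ,  0.002]))]
knob0 [(0.89, array([0.624, 0.159, 0.089])), (0.78, array([0.541, 0.174, 0.088])), (0.44, array([ 0.586, -0.097,  0.09 ])), (0.37, array([ 0.712, -0.282,  0.001]))]
cone0 [(0.9, array([0.695, 0.26 , 0.004])), (0.62, array([ 0.714, -0.284,  0.002]))]
stick [(0.55, array([0.78 , 0.089, 0.002]))]
case [(0.61, array([ 0.779, -0.089,  0.   ]))]
top [ 0.51014819 -0.01737811  1.0830628 ] [[449.   0. 320.]
 [  0. 449. 198.]
 [  0.   0.   1.]]
mould [(0.4, array([0.556, 0.05 , 0.107]))]
can [(0.84, array([0.554, 0.044, 0.106])), (0.32, array([ 0.718, -0.284, -0.002]))]
mat [(0.66, array([0.506, 0.338, 0.002]))]

[... 201 characters left out ...]
-0.154,  0.001])), (0.55, array([0.373, 0.111, 0.001]))]
knob0 [(0.56, array([ 0.585, -0.1  ,  0.087])), (0.45, array([0.623, 0.157, 0.09 ])), (0.43, array([0.536, 0.168, 0.09 ])), (0.43, array([ 0.496, -0.079,  0.091]))]
cone0 [(0.96, array([ 0.715, -0.284, -0.   ])), (0.61, array([0.697, 0.26 , 0.001])), (0.57, array([ 0.785,  0.089, -0.001]))]
stick [(0.58, array([ 0.783,  0.087, -0.002])), (0.51, array([ 0.513, -0.   ,  0.078]))]
case [(0.83, array([ 0.776, -0.087,  0.002]))]
1.0 [ 0.25875806 -0.51348769  0.2146111 ] [[ 8.93025242e-01  4.50006574e-01  2.16151519e-05]
 [ 4.50006574e-01 -8.93025242e-01 -1.05295583e-05]
 [ 1.45645058e-05  1.91301218e-05 -1.00000000e+00]] 0.09201089723790216
```

View pics/top0.png

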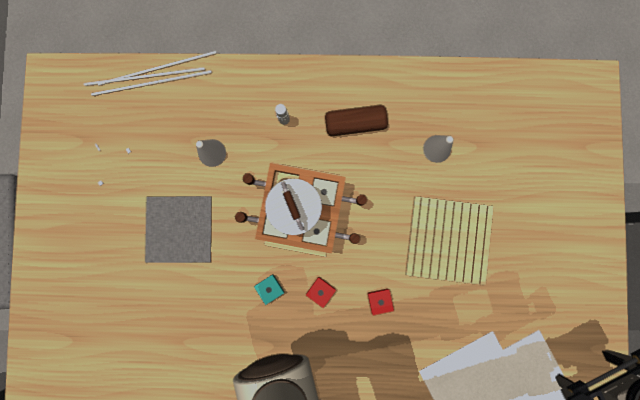

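View pics/scene0.png

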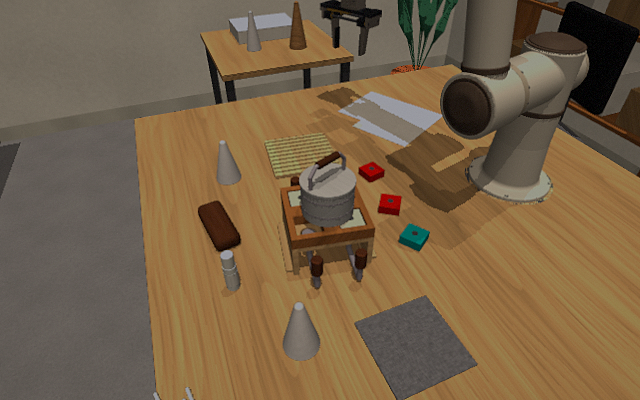

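The top view shows the can on the mould with its grip at about (292,205). The mat is at (179,229) and the board at (450,240). There are three look-alikes on the table: turquoise (269,289), red (321,292) and red (381,302). The real feet are the white ones inside the mould pockets, e.g. (325,190) and (315,232). Next I'll fit the geometry and check a crop.

Run:
```python
from h import *
p,d=grab('top'); P=cloud('top',d)
cv2.imwrite('pics/crop1.png',cv2.resize(p[150:270,225:385,::-1],None,fx=5,fy=5,interpolation=cv2.INTER_CUBIC))
# handle
roi=np.zeros((400,640),bool);roi[160:260,240:350]=1
m=roi&(P[...,2]>0.215)&(d>0); X=P[m]; print('handle n',m.sum(),X.mean(0),X.min(0),X.max(0))
r=cv2.minAreaRect((X[:,:2]*1000).astype(np.float32));print(r)
# lid
m=roi&(P[...,2]>0.175)&(P[...,2]<.19)&(d>0);X=P[m];c,rad=cv2.minEnclosingCircle((X[:,:2]*1000).astype(np.float32));print('lid',c,rad,np.median(X[:,2]))
# mould top
m=roi&(P[...,2]>0.096)&(P[...,2]<.11)&(d>0);X=P[m];print('mould',cv2.minAreaRect((X[:,:2]*1000).astype(np.float32)),np.median(X[:,2]))
for k in('mat','board'):
    mm=cut_out('top',k)
    s=mm[0]['pixels'];X=P[s&(d>0)];q=cv2.minAreaRect((X[:,:2]*1000).astype(np.float32));print(k,mm[0]['score'],q,np.median(X[:,2]))
# knobs
for u,v in((248,179),(240,217),(361,200),(354,238)):
    mm=np.zeros((400,640),bool);mm[v-9:v+10,u-10:u+11]=1
    mm&=(P[...,2]>.083)&(P[...,2]<.1);X=P[mm];c,rad=cv2.minEnclosingCircle((X[:,:2]*1000).astype(np.float32));print('knob',c,rad,X.mean(0),len(X))
```

```text
handle n 327 [0.55893862 0.04522152 0.23226187] [0.5161549  0.0254452  0.21510394] [0.60475031 0.06630725 0.24016085]
((559.7076416015625, 45.793636322021484), (95.82218933105469, 16.000839233398438), 23.55610466003418)
lid (559.7910766601562, 45.78536605834961) 56.95053482055664 0.18336340031590095
mould ((561.7783813476562, 35.990665435791016), (170.40631103515625, 170.23458862304688), 80.34451293945312) 0.10271971348265084
mat 0.71 ((510.36907958984375, 336.50506591796875), (160.1603240966797, 161.15106201171875), 0.9619870185852051) 0.004342452261768619
board 0.67 ((495.6953430175781, -316.8370361328125), (192.1925506591797, 194.92637634277344), 83.79690551757812) 0.01128620275693987
knob (626.75244140625, 156.5169219970703) 11.898512840270996 [0.62649258 0.15604534 0.08892643] 89
knob (539.438232421875, 170.96713256835938) 11.901516914367676 [0.53995856 0.17080851 0.08916196] 86
knob (583.5909423828125, -99.45025634765625) 11.863603591918945 [ 0.58316778 -0.09937669  0.08941415] 89
knob (496.633056640625, -84.96385192871094) 11.784554481506348 [ 0.49664853 -0.08486261  0.0887362 ] 92
```

View pics/crop1.png

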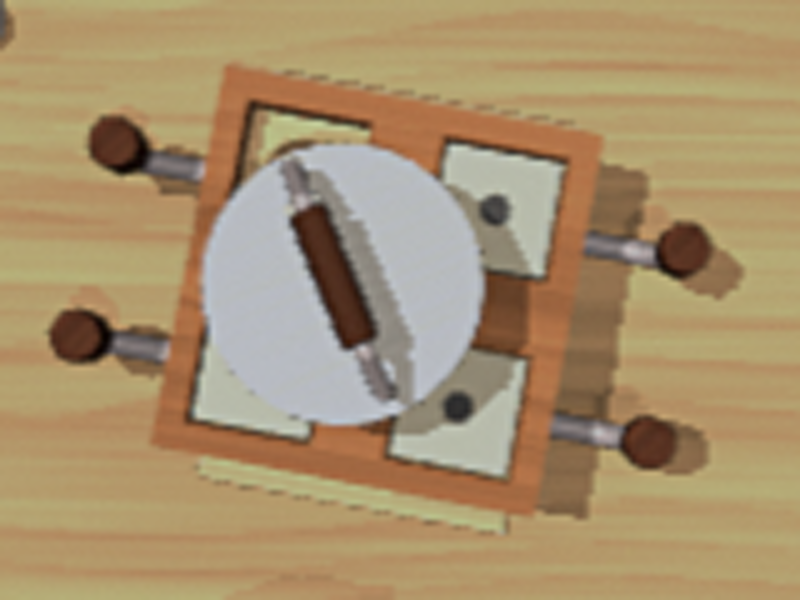

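The mould yaw is -9.65° and its centre is (0.5617, 0.036). The grip is at (0.5597, 0.0458), lying at 23.6°. The far-left pocket may be empty, which I'll see once the can is off. I'll move above the can now.

Call:
servo_tool --deltas '[{"tx":0.01,"ty":0.02,"tz":0.03},{"tx":0.02,"ty":0.038,"tz":0.03},{"tx":0.02,"ty":0.04,"tz":0.025},{"tx":0.02,"ty":0.04,"wz":-0.03},{"tx":0.02,"ty":0.04,"wz":-0.0255}]' --hand 1

```text
schema error: expected keys tx, ty, tz, wx, wy, wz
```

Call:
servo_tool --deltas '[{"tx":0.02,"ty":0.04},{"tx":0.02,"ty":0.04},{"tx":0.02,"ty":0.04},{"tx":0.02,"ty":0.04},{"tx":0.02,"ty":0.04}]'

```text
schema error: expected keys tx, ty, tz, wx, wy, wz
```

Call:
servo_tool --deltas '[{"tx":0.02,"ty":0.04},{"tx":0.02,"ty":0.04},{"tx":0.02,"ty":0.03},{"tx":0.015,"ty":0.02},{}]'

```text
schema error: expected keys tx, ty, tz, wx, wy, wz
```

All six keys are needed in each row.

Call:
servo_tool --deltas '[{"tx":0.01,"ty":0.02,"tz":0.03,"wx":0,"wy":0,"wz":0},{"tx":0.02,"ty":0.038,"tz":0.03,"wx":0,"wy":0,"wz":0},{"tx":0.02,"ty":0.04,"tz":0.025,"wx":0,"wy":0,"wz":0},{"tx":0.02,"ty":0.04,"tz":0,"wx":0,"wy":0,"wz":-0.03},{"tx":0.02,"ty":0.04,"tz":0,"wx":0,"wy":0,"wz":-0.0255}]' --hand 1

```text
time: 1.65
tcp_pos: [0.3481, -0.3371, 0.2989]
orientation: [[0.917, 0.398, 0.002], [0.398, -0.917, -0.002], [0.001, 0.003, -1.0]]
wrist_force: [0.7, -0.9, 0.3]
grip_width: 0.092
```

Call:
servo_tool --deltas '[{"tx":0.02,"ty":0.04,"tz":0,"wx":0,"wy":0,"wz":0},{"tx":0.02,"ty":0.04,"tz":0,"wx":0,"wy":0,"wz":0},{"tx":0.02,"ty":0.04,"tz":0,"wx":0,"wy":0,"wz":0},{"tx":0.02,"ty":0.04,"tz":0,"wx":0,"wy":0,"wz":0},{"tx":0.02,"ty":0.04,"tz":0,"wx":0,"wy":0,"wz":0}]'

```text
time: 2.15
tcp_pos: [0.4479, -0.1364, 0.2979]
orientation: [[0.917, 0.4, 0.001], [0.4, -0.917, -0.0], [0.0, 0.001, -1.0]]
wrist_force: [0.2, -0.5, 0.4]
grip_width: 0.092
```

Call:
servo_tool --deltas '[{"tx":0.02,"ty":0.04,"tz":0,"wx":0,"wy":0,"wz":0},{"tx":0.02,"ty":0.04,"tz":0,"wx":0,"wy":0,"wz":0},{"tx":0.02,"ty":0.04,"tz":0,"wx":0,"wy":0,"wz":0},{"tx":0.02,"ty":0.03,"tz":0,"wx":0,"wy":0,"wz":0},{"tx":0,"ty":0,"tz":0,"wx":0,"wy":0,"wz":0}]'

```text
time: 2.65
tcp_pos: [0.5284, 0.0152, 0.2974]
orientation: [[0.915, 0.404, 0.0], [0.404, -0.915, 0.001], [0.001, -0.001, -1.0]]
wrist_force: [0.3, -0.6, 0.1]
grip_width: 0.0918
```

Call:
servo_tool --deltas '[{"tx":0.016,"ty":0.016,"tz":0,"wx":0,"wy":0,"wz":0},{"tx":0.015,"ty":0.015,"tz":0,"wx":0,"wy":0,"wz":-0.003},{"tx":0,"ty":0,"tz":0,"wx":0,"wy":0,"wz":0},{"tx":0,"ty":0,"tz":0,"wx":0,"wy":0,"wz":0},{"tx":0,"ty":0,"tz":0,"wx":0,"wy":0,"wz":0}]'

```text
time: 3.15
tcp_pos: [0.5578, 0.0419, 0.2977]
orientation: [[0.918, 0.396, -0.0], [0.396, -0.918, -0.0], [-0.0, 0.0, -1.0]]
wrist_force: [0.1, -0.5, 0.4]
grip_width: 0.0918
```

Run:
```python
from h import *
p,d=grab('scene','s1.png'); P=cloud('scene',d)
m=(d>0)&(P[...,2]>.215)&(P[...,2]<.243)&(abs(P[...,0]-.56)<.07)&(abs(P[...,1]-.046)<.07)
X=P[m];print(len(X),X.mean(0),cv2.minAreaRect((X[:,:2]*1000).astype(np.float32)))
print(spot_point('scene','can')[:2])
o=arm.get_obs();print(o['tcp_pos'])
```

```text
281 [0.563787   0.05123146 0.23101117] ((558.8321533203125, 47.674808502197266), (95.58948516845703, 14.314001083374023), 24.314786911010742)
[{'location': [0.5268, 0.0917, 0.0756], 'score': 0.21}]
[0.55792317 0.04199413 0.29779602]
```

View pics/s1.png

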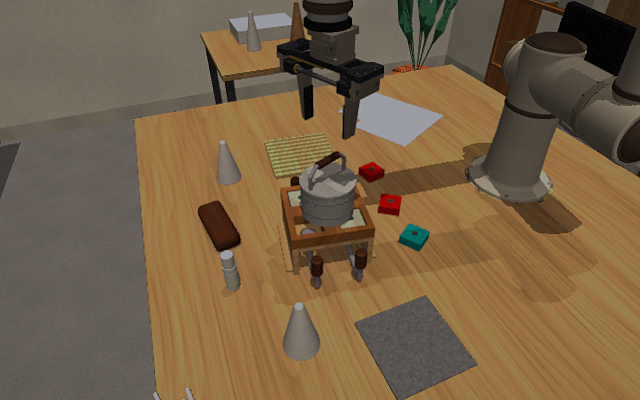

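The scene view shows the can unmoved at (327,195), with the gripper above it. I'll go down and grip.

Call:
servo_tool --deltas '[{"tx":0.002,"ty":0.004,"tz":-0.01,"wx":0,"wy":0,"wz":0},{"tx":0,"ty":0,"tz":-0.02,"wx":0,"wy":0,"wz":0},{"tx":0,"ty":0,"tz":-0.02,"wx":0,"wy":0,"wz":0},{"tx":0,"ty":0,"tz":-0.02,"wx":0,"wy":0,"wz":0},{"tx":0,"ty":0,"tz":-0.017,"wx":0,"wy":0,"wz":0}]'

```text
time: 3.75
tcp_pos: [0.5596, 0.0469, 0.2087]
orientation: [[0.918, 0.397, -0.002], [0.397, -0.918, 0.0], [-0.001, -0.001, -1.0]]
wrist_force: [0.0, -0.5, 0.7]
grip_width: 0.0922
```

Call:
servo_tool --deltas '[{"tx":0,"ty":0,"tz":0,"wx":0,"wy":0,"wz":0},{"tx":0,"ty":0,"tz":0,"wx":0,"wy":0,"wz":0},{"tx":0,"ty":0,"tz":0,"wx":0,"wy":0,"wz":0},{"tx":0,"ty":0,"tz":0,"wx":0,"wy":0,"wz":0},{"tx":0,"ty":0,"tz":0,"wx":0,"wy":0,"wz":0}]' --hand -1

```text
time: 4.25
tcp_pos: [0.5608, 0.0468, 0.2115]
orientation: [[0.918, 0.397, 0.002], [0.397, -0.918, -0.0], [0.001, 0.001, -1.0]]
wrist_force: [-1.0, 0.9, 0.5]
grip_width: 0.0539
```

Call:
servo_tool --deltas '[{"tx":0,"ty":0,"tz":0,"wx":0,"wy":0,"wz":0},{"tx":0,"ty":0,"tz":0,"wx":0,"wy":0,"wz":0},{"tx":0,"ty":0,"tz":0,"wx":0,"wy":0,"wz":0},{"tx":0,"ty":0,"tz":0,"wx":0,"wy":0,"wz":0},{"tx":0,"ty":0,"tz":0,"wx":0,"wy":0,"wz":0}]'

```text
time: 4.75
tcp_pos: [0.5603, 0.0471, 0.2107]
orientation: [[0.918, 0.397, -0.0], [0.397, -0.918, 0.001], [0.0, -0.001, -1.0]]
wrist_force: [-1.6, 1.4, -1.1]
grip_width: 0.0149
```

Call:
servo_tool --deltas '[{"tx":0,"ty":0,"tz":0.005,"wx":0,"wy":0,"wz":0},{"tx":0,"ty":0,"tz":0.01,"wx":0,"wy":0,"wz":0},{"tx":0,"ty":0,"tz":0.015,"wx":0,"wy":0,"wz":0},{"tx":0,"ty":0,"tz":0.015,"wx":0,"wy":0,"wz":0},{"tx":0,"ty":0,"tz":0.005,"wx":0,"wy":0,"wz":0}]'

```text
time: 5.25
tcp_pos: [0.5617, 0.0466, 0.2639]
orientation: [[0.918, 0.397, 0.005], [0.397, -0.918, -0.001], [0.004, 0.002, -1.0]]
wrist_force: [0.6, 0.0, -4.3]
grip_width: 0.0155
```

Call:
servo_tool --deltas '[{"tx":-0.002,"ty":0.01,"tz":0,"wx":0,"wy":0,"wz":0},{"tx":-0.004,"ty":0.02,"tz":0,"wx":0,"wy":0,"wz":0},{"tx":-0.005,"ty":0.03,"tz":0,"wx":0,"wy":0,"wz":0},{"tx":-0.005,"ty":0.03,"tz":0,"wx":0,"wy":0,"wz":0},{"tx":-0.005,"ty":0.03,"tz":0,"wx":0,"wy":0,"wz":0}]'

```text
time: 5.75
tcp_pos: [0.5383, 0.1685, 0.2599]
orientation: [[0.918, 0.397, -0.002], [0.397, -0.918, 0.0], [-0.001, -0.001, -1.0]]
wrist_force: [1.1, 0.1, -6.0]
grip_width: 0.0152
```

Call:
servo_tool --deltas '[{"tx":-0.005,"ty":0.03,"tz":0,"wx":0,"wy":0,"wz":0},{"tx":-0.005,"ty":0.03,"tz":0,"wx":0,"wy":0,"wz":0},{"tx":-0.005,"ty":0.03,"tz":0,"wx":0,"wy":0,"wz":0},{"tx":-0.005,"ty":0.03,"tz":0,"wx":0,"wy":0,"wz":0},{"tx":-0.005,"ty":0.02,"tz":0,"wx":0,"wy":0,"wz":0}]'

```text
time: 6.25
tcp_pos: [0.5129, 0.3094, 0.2597]
orientation: [[0.917, 0.399, -0.002], [0.399, -0.917, 0.001], [-0.001, -0.001, -1.0]]
wrist_force: [-0.5, 0.3, -6.0]
grip_width: 0.0154
```

Call:
servo_tool --deltas '[{"tx":-0.004,"ty":0.015,"tz":0,"wx":0,"wy":0,"wz":0},{"tx":0,"ty":0.01,"tz":0,"wx":0,"wy":0,"wz":0},{"tx":0,"ty":0,"tz":0,"wx":0,"wy":0,"wz":0},{"tx":0,"ty":0,"tz":0,"wx":0,"wy":0,"wz":0},{"tx":0,"ty":0,"tz":0,"wx":0,"wy":0,"wz":0}]'

```text
time: 6.75
tcp_pos: [0.5107, 0.3309, 0.2606]
orientation: [[0.918, 0.396, -0.0], [0.396, -0.918, -0.0], [-0.0, 0.0, -1.0]]
wrist_force: [-0.8, -0.9, -4.9]
grip_width: 0.0153
```

Run:
```python
from h import *
p,d=grab('scene','s2.png'); 
o=arm.get_obs();print(o['tcp_pos'],o['grip_width'],o['wrist_force'])
```

```text
[0.51070063 0.3309389  0.26062449] 0.015354184217565943 [-0.54534275  0.24820735 -4.62465911]
```

View pics/s2.png

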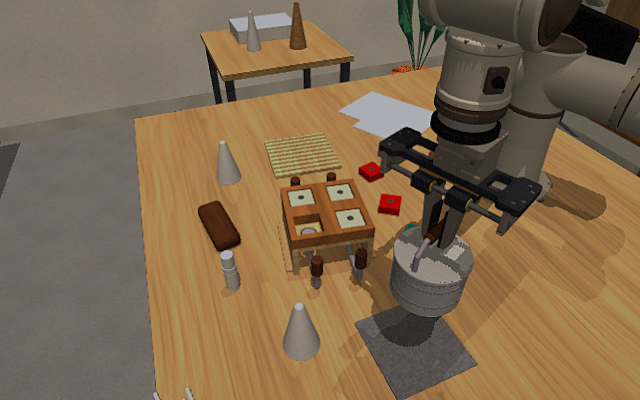

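The scene view shows the can hanging level at (430,275). The far-left pocket at (308,227) is empty, so there are three feet. I'll lower the can onto the mat.

Call:
servo_tool --deltas '[{"tx":0,"ty":0.003,"tz":-0.02,"wx":0,"wy":0,"wz":0},{"tx":0,"ty":0.002,"tz":-0.03,"wx":0,"wy":0,"wz":0},{"tx":0,"ty":0,"tz":-0.03,"wx":0,"wy":0,"wz":0},{"tx":0,"ty":0,"tz":-0.03,"wx":0,"wy":0,"wz":0},{"tx":0,"ty":0,"tz":-0.015,"wx":0,"wy":0,"wz":0}]'

```text
time: 7.3
tcp_pos: [0.5089, 0.3354, 0.1325]
orientation: [[0.918, 0.396, -0.004], [0.396, -0.918, -0.002], [-0.005, 0.0, -1.0]]
wrist_force: [-0.8, -0.6, -5.5]
grip_width: 0.015
```

Call:
servo_tool --deltas '[{"tx":0,"ty":0,"tz":-0.008,"wx":0,"wy":0,"wz":0},{"tx":0,"ty":0,"tz":-0.006,"wx":0,"wy":0,"wz":0},{"tx":0,"ty":0,"tz":-0.003,"wx":0,"wy":0,"wz":0},{"tx":0,"ty":0,"tz":-0.002,"wx":0,"wy":0,"wz":0},{"tx":0,"ty":0,"tz":0,"wx":0,"wy":0,"wz":0}]'

```text
time: 7.8
tcp_pos: [0.5108, 0.337, 0.1174]
orientation: [[0.918, 0.397, 0.001], [0.397, -0.918, 0.0], [0.001, 0.0, -1.0]]
wrist_force: [0.1, -0.3, -5.4]
grip_width: 0.0148
```

Call:
servo_tool --deltas '[{"tx":0,"ty":0,"tz":-0.003,"wx":0,"wy":0,"wz":0},{"tx":0,"ty":0,"tz":-0.002,"wx":0,"wy":0,"wz":0},{"tx":0,"ty":0,"tz":-0.001,"wx":0,"wy":0,"wz":0},{"tx":0,"ty":0,"tz":0,"wx":0,"wy":0,"wz":0},{"tx":0,"ty":0,"tz":0,"wx":0,"wy":0,"wz":0}]'

```text
time: 8.3
tcp_pos: [0.5105, 0.3372, 0.1115]
orientation: [[0.918, 0.397, 0.001], [0.397, -0.918, 0.001], [0.001, -0.0, -1.0]]
wrist_force: [-3.5, 0.5, 2.0]
grip_width: 0.0148
```

Contact: the can's weight is off the gripper. I'll open and rise.

Call:
servo_tool --deltas '[{"tx":0,"ty":0,"tz":0,"wx":0,"wy":0,"wz":0},{"tx":0,"ty":0,"tz":0,"wx":0,"wy":0,"wz":0},{"tx":0,"ty":0,"tz":0,"wx":0,"wy":0,"wz":0},{"tx":0,"ty":0,"tz":0,"wx":0,"wy":0,"wz":0},{"tx":0,"ty":0,"tz":0,"wx":0,"wy":0,"wz":0}]' --hand 1

```text
time: 8.8
tcp_pos: [0.5105, 0.3368, 0.1107]
orientation: [[0.918, 0.397, 0.0], [0.397, -0.918, 0.0], [0.0, 0.0, -1.0]]
wrist_force: [0.3, 0.2, -0.2]
grip_width: 0.0529
```

Call:
servo_tool --deltas '[{"tx":0,"ty":0,"tz":0,"wx":0,"wy":0,"wz":0},{"tx":0,"ty":0,"tz":0,"wx":0,"wy":0,"wz":0},{"tx":0,"ty":0,"tz":0,"wx":0,"wy":0,"wz":0},{"tx":0,"ty":0,"tz":0.01,"wx":0,"wy":0,"wz":0},{"tx":0,"ty":0,"tz":0.02,"wx":0,"wy":0,"wz":0}]'

```text
time: 9.3
tcp_pos: [0.5091, 0.3363, 0.1397]
orientation: [[0.918, 0.397, -0.003], [0.397, -0.918, -0.001], [-0.004, -0.0, -1.0]]
wrist_force: [-0.5, 0.4, -0.2]
grip_width: 0.0913
```

Call:
servo_tool --deltas '[{"tx":0,"ty":0,"tz":0.03,"wx":0,"wy":0,"wz":0},{"tx":0,"ty":0,"tz":0.03,"wx":0,"wy":0,"wz":0},{"tx":0,"ty":-0.01,"tz":0.02,"wx":0,"wy":0,"wz":0},{"tx":0,"ty":-0.03,"tz":0.0,"wx":0,"wy":0,"wz":0},{"tx":0,"ty":-0.03,"tz":0,"wx":0,"wy":0,"wz":0}]'

```text
time: 9.8
tcp_pos: [0.511, 0.2666, 0.2227]
orientation: [[0.917, 0.398, 0.003], [0.398, -0.917, 0.001], [0.003, 0.001, -1.0]]
wrist_force: [0.5, 0.1, -0.3]
grip_width: 0.0916
```

Run:
```python
from h import *
p,d=grab('scene','s3.png'); P=cloud('scene',d)
m=(d>0)&(P[...,2]>.115)&(P[...,2]<.143)&(abs(P[...,0]-.51)<.07)&(abs(P[...,1]-.336)<.06)
X=P[m];print(len(X),X.mean(0),X.max(0),cv2.minAreaRect((X[:,:2]*1000).astype(np.float32)))
o=arm.get_obs();print(o['tcp_pos'],o['grip_width'],o['wrist_force'],o['joint_pos'])
```

```text
428 [0.51682478 0.34015048 0.13290949] [0.55561161 0.35763738 0.14118431] ((510.3611145019531, 336.3498229980469), (95.6142807006836, 15.275654792785645), 23.271635055541992)
[0.51104856 0.26243567 0.22204183] 0.09182159659593571 [ 2.06291783 -1.30901439 -0.31109776] [ 0.26587937  0.15166402  1.58972983 -0.00304966  1.39918735  1.43058162]
```

View pics/s3.png

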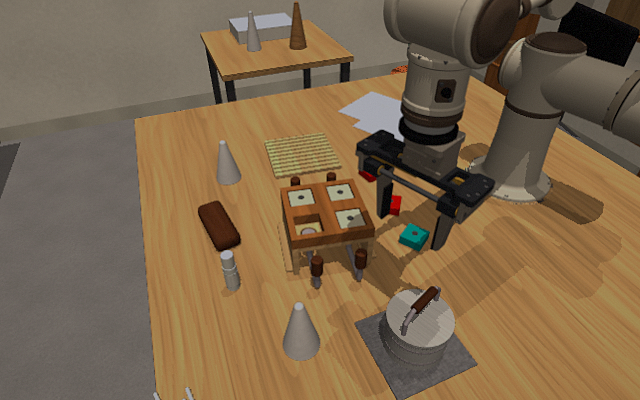

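The can stands in the middle of the mat, at (415,345) in the picture. I'll turn the jaws onto the mould's x axis and go above knob2.

Call:
servo_tool --deltas '[{"tx":0.005,"ty":-0.02,"tz":0,"wx":0,"wy":0,"wz":0.142},{"tx":0.006,"ty":-0.02,"tz":0,"wx":0,"wy":0,"wz":0.142},{"tx":0.006,"ty":-0.02,"tz":0,"wx":0,"wy":0,"wz":0.142},{"tx":0.006,"ty":-0.02,"tz":0,"wx":0,"wy":0,"wz":0.142},{"tx":0.006,"ty":-0.011,"tz":0,"wx":0,"wy":0,"wz":0.142}]' --hand 0.2

```text
time: 10.35
tcp_pos: [0.5398, 0.1746, 0.2215]
orientation: [[0.433, 0.901, 0.001], [0.901, -0.433, -0.0], [0.0, 0.001, -1.0]]
wrist_force: [-1.2, 0.7, -0.3]
grip_width: 0.0557
```

Call:
servo_tool --deltas '[{"tx":0,"ty":0,"tz":-0.02,"wx":0,"wy":0,"wz":0.142},{"tx":0,"ty":0,"tz":-0.02,"wx":0,"wy":0,"wz":0.142},{"tx":0,"ty":0,"tz":-0.02,"wx":0,"wy":0,"wz":0},{"tx":0,"ty":0,"tz":0,"wx":0,"wy":0,"wz":0},{"tx":0,"ty":0,"tz":0,"wx":0,"wy":0,"wz":0}]'

```text
time: 10.85
tcp_pos: [0.5395, 0.1759, 0.1614]
orientation: [[0.168, 0.986, 0.0], [0.986, -0.168, 0.0], [0.0, 0.0, -1.0]]
wrist_force: [0.3, 1.1, 0.7]
grip_width: 0.0553
```

Call:
servo_tool --deltas '[{"tx":0,"ty":-0.005,"tz":-0.015,"wx":0,"wy":0,"wz":0},{"tx":0,"ty":0,"tz":-0.025,"wx":0,"wy":0,"wz":0},{"tx":0,"ty":0,"tz":-0.025,"wx":0,"wy":0,"wz":0},{"tx":0,"ty":0,"tz":-0.025,"wx":0,"wy":0,"wz":0},{"tx":0,"ty":0,"tz":-0.01,"wx":0,"wy":0,"wz":0}]'

```text
time: 11.35
tcp_pos: [0.5379, 0.1704, 0.0583]
orientation: [[0.168, 0.986, -0.003], [0.986, -0.168, -0.0], [-0.001, -0.003, -1.0]]
wrist_force: [-0.4, -0.6, 0.1]
grip_width: 0.0551
```

Call:
servo_tool --deltas '[{"tx":0,"ty":0,"tz":0,"wx":0,"wy":0,"wz":0},{"tx":0,"ty":0,"tz":0,"wx":0,"wy":0,"wz":0},{"tx":0,"ty":0,"tz":0,"wx":0,"wy":0,"wz":0},{"tx":0,"ty":0,"tz":0,"wx":0,"wy":0,"wz":0},{"tx":0,"ty":0,"tz":0,"wx":0,"wy":0,"wz":0}]' --hand -1

```text
time: 11.85
tcp_pos: [0.5387, 0.1713, 0.0618]
orientation: [[0.168, 0.986, -0.002], [0.986, -0.168, 0.001], [0.0, -0.002, -1.0]]
wrist_force: [-5.5, 0.3, 6.7]
grip_width: 0.0235
```

Call:
servo_tool --deltas '[{"tx":0,"ty":0,"tz":0.002,"wx":0,"wy":0,"wz":0},{"tx":0,"ty":0,"tz":0.004,"wx":0,"wy":0,"wz":0},{"tx":0,"ty":0,"tz":0.005,"wx":0,"wy":0,"wz":0},{"tx":0,"ty":0,"tz":0.004,"wx":0,"wy":0,"wz":0},{"tx":0,"ty":0,"tz":0,"wx":0,"wy":0,"wz":0}]'

```text
time: 12.35
tcp_pos: [0.5387, 0.1712, 0.076]
orientation: [[0.168, 0.986, -0.002], [0.986, -0.168, 0.0], [0.0, -0.002, -1.0]]
wrist_force: [-3.3, 4.3, -3.7]
grip_width: 0.0232
```

Call:
servo_tool --deltas '[{"tx":0,"ty":0,"tz":0.006,"wx":0,"wy":0,"wz":0},{"tx":0,"ty":0,"tz":0.006,"wx":0,"wy":0,"wz":0},{"tx":0,"ty":0,"tz":0.006,"wx":0,"wy":0,"wz":0},{"tx":0,"ty":0,"tz":0.005,"wx":0,"wy":0,"wz":0},{"tx":0,"ty":0,"tz":0.001,"wx":0,"wy":0,"wz":0}]'

```text
time: 12.85
tcp_pos: [0.5386, 0.1711, 0.1001]
orientation: [[0.168, 0.986, -0.001], [0.986, -0.168, 0.0], [0.0, -0.002, -1.0]]
wrist_force: [-1.7, 3.9, -9.0]
grip_width: 0.0231
```

Run:
```python
from h import *
p,d=grab('scene','s4.png')
o=arm.get_obs();print(o['tcp_pos'],o['grip_width'],o['wrist_force'])
cv2.imwrite('pics/s4c.png',cv2.resize(p[150:300,250:450,::-1],None,fx=4,fy=4))
```

```text
[0.53871528 0.17114408 0.10019017] 0.023408188627144465 [-3.11478773  3.96777983 -6.51031382]
```

View pics/s4c.png

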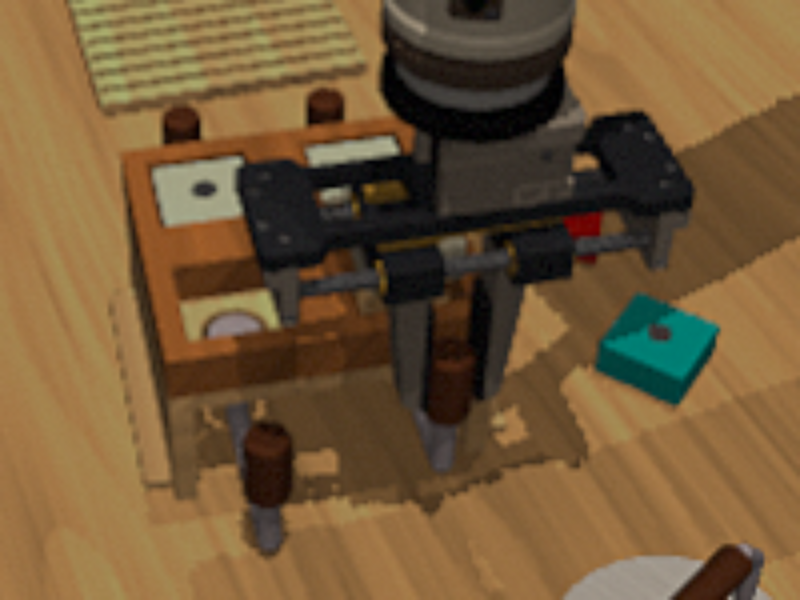

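The crop shows knob2 raised in the jaws, at (450,380). I'll release, rise and go to blank2.

Call:
servo_tool --deltas '[{"tx":0,"ty":0,"tz":0,"wx":0,"wy":0,"wz":0},{"tx":0,"ty":0,"tz":0,"wx":0,"wy":0,"wz":0},{"tx":0,"ty":0,"tz":0,"wx":0,"wy":0,"wz":0},{"tx":0,"ty":0,"tz":0.01,"wx":0,"wy":0,"wz":0},{"tx":0,"ty":0,"tz":0.02,"wx":0,"wy":0,"wz":0}]' --hand 0.2

```text
time: 13.4
tcp_pos: [0.5386, 0.1704, 0.1295]
orientation: [[0.168, 0.986, -0.002], [0.986, -0.168, -0.001], [-0.001, -0.002, -1.0]]
wrist_force: [0.0, 0.2, 0.1]
grip_width: 0.0548
```

Call:
servo_tool --deltas '[{"tx":0,"ty":0,"tz":0.03,"wx":0,"wy":0,"wz":0},{"tx":0,"ty":0,"tz":0.03,"wx":0,"wy":0,"wz":0},{"tx":-0.003,"ty":-0.02,"tz":0.01,"wx":0,"wy":0,"wz":0},{"tx":-0.005,"ty":-0.03,"tz":0,"wx":0,"wy":0,"wz":0},{"tx":-0.005,"ty":-0.035,"tz":0,"wx":0,"wy":0,"wz":0}]' --hand 1

```text
time: 13.9
tcp_pos: [0.527, 0.0852, 0.2018]
orientation: [[0.166, 0.986, 0.003], [0.986, -0.166, -0.001], [-0.0, 0.003, -1.0]]
wrist_force: [0.7, 0.6, 0.5]
grip_width: 0.0909
```

Run:
```python
from h import *
p,d=grab('scene','s5.png');P=cloud('scene',d)
o=arm.get_obs();print(o['tcp_pos'],o['grip_width'],o['wrist_force'])
cv2.imwrite('pics/s5c.png',cv2.resize(p[150:300,250:450,::-1],None,fx=4,fy=4))
m=(d>0)&(P[...,2]>.134)&(P[...,2]<.148)&(abs(P[...,0]-.5257)<.045)&(abs(P[...,1]-.0867)<.045)
X=P[m];print(len(X),X.mean(0),cv2.minAreaRect((X[:,:2]*1000).astype(np.float32)))
m=(d>0)&(P[...,2]>.123)&(P[...,2]<.136)&(abs(P[...,0]-.54)<.02)&(abs(P[...,1]-.17)<.02)
X=P[m];print(len(X),X.mean(0))
```

```text
[0.5264641  0.08033986 0.20125084] 0.09178149502741241 [ 1.13914696 -2.75039494 -0.24052195]
487 [0.52690177 0.08942404 0.13918771] ((525.185546875, 87.26468658447266), (53.94265365600586, 52.555442810058594), 80.42755889892578)
104 [0.5406561  0.17322426 0.12765249]
```

View pics/s5c.png

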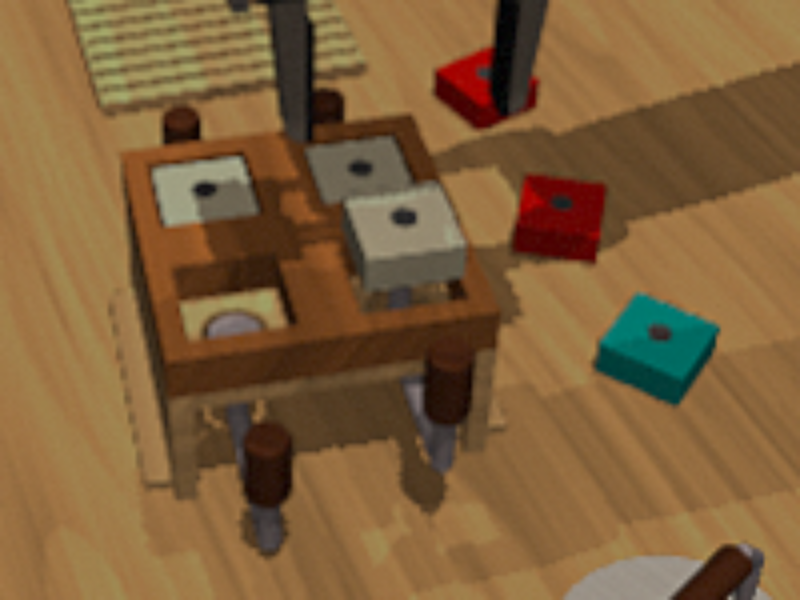

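blank2 sits raised on its pad, at (403,235) in the crop, dot up, at world (0.525, 0.087). I'll grip it.

Call:
servo_tool --deltas '[{"tx":-0.001,"ty":0.006,"tz":-0.01,"wx":0,"wy":0,"wz":0},{"tx":0,"ty":0,"tz":-0.025,"wx":0,"wy":0,"wz":0},{"tx":0,"ty":0,"tz":-0.025,"wx":0,"wy":0,"wz":0},{"tx":0,"ty":0,"tz":0,"wx":0,"wy":0,"wz":0},{"tx":0,"ty":0,"tz":0,"wx":0,"wy":0,"wz":0}]'

```text
time: 14.45
tcp_pos: [0.5253, 0.0925, 0.1399]
orientation: [[0.167, 0.986, -0.0], [0.986, -0.167, 0.0], [0.0, -0.0, -1.0]]
wrist_force: [0.4, -0.2, 0.1]
grip_width: 0.0918
```

Call:
servo_tool --deltas '[{"tx":0,"ty":-0.005,"tz":0,"wx":0,"wy":0,"wz":0},{"tx":0,"ty":0,"tz":-0.01,"wx":0,"wy":0,"wz":0},{"tx":0,"ty":0,"tz":-0.012,"wx":0,"wy":0,"wz":0},{"tx":0,"ty":0,"tz":-0.006,"wx":0,"wy":0,"wz":0},{"tx":0,"ty":0,"tz":0,"wx":0,"wy":0,"wz":0}]'

```text
time: 14.95
tcp_pos: [0.5241, 0.0869, 0.1099]
orientation: [[0.168, 0.986, -0.003], [0.986, -0.168, 0.0], [-0.0, -0.003, -1.0]]
wrist_force: [-0.3, -0.1, -0.2]
grip_width: 0.0918
```

Call:
servo_tool --deltas '[{"tx":0,"ty":0,"tz":0,"wx":0,"wy":0,"wz":0},{"tx":0,"ty":0,"tz":0,"wx":0,"wy":0,"wz":0},{"tx":0,"ty":0,"tz":0,"wx":0,"wy":0,"wz":0},{"tx":0,"ty":0,"tz":0,"wx":0,"wy":0,"wz":0},{"tx":0,"ty":0,"tz":0,"wx":0,"wy":0,"wz":0}]' --hand -1

```text
time: 15.45
tcp_pos: [0.5255, 0.0868, 0.1119]
orientation: [[0.168, 0.986, 0.0], [0.986, -0.168, -0.0], [0.0, 0.0, -1.0]]
wrist_force: [-1.0, -0.1, -0.3]
grip_width: 0.0539
```

Call:
servo_tool --deltas '[{"tx":0,"ty":0,"tz":0,"wx":0,"wy":0,"wz":0},{"tx":0,"ty":0,"tz":0,"wx":0,"wy":0,"wz":0},{"tx":0,"ty":0,"tz":0,"wx":0,"wy":0,"wz":0},{"tx":0,"ty":0,"tz":0.01,"wx":0,"wy":0,"wz":0},{"tx":0,"ty":0,"tz":0.03,"wx":0,"wy":0,"wz":0}]'

```text
time: 15.95
tcp_pos: [0.5227, 0.0869, 0.1493]
orientation: [[0.168, 0.986, -0.007], [0.986, -0.168, 0.0], [-0.001, -0.007, -1.0]]
wrist_force: [-0.3, -0.1, -1.0]
grip_width: 0.052
```

The fingertips reach 5 mm below the foot's underside, which would foul the board. I'll set it back on the pad and regrip higher.

Call:
servo_tool --deltas '[{"tx":0,"ty":0,"tz":-0.02,"wx":0,"wy":0,"wz":0},{"tx":0,"ty":0,"tz":-0.012,"wx":0,"wy":0,"wz":0},{"tx":0,"ty":0,"tz":-0.004,"wx":0,"wy":0,"wz":0},{"tx":0,"ty":0,"tz":0,"wx":0,"wy":0,"wz":0},{"tx":0,"ty":0,"tz":0,"wx":0,"wy":0,"wz":0}]'

```text
time: 16.45
tcp_pos: [0.5252, 0.0868, 0.1155]
orientation: [[0.168, 0.986, -0.001], [0.986, -0.168, 0.0], [-0.0, -0.001, -1.0]]
wrist_force: [0.4, -0.4, -0.6]
grip_width: 0.052
```

Call:
servo_tool --deltas '[{"tx":0,"ty":0,"tz":-0.002,"wx":0,"wy":0,"wz":0},{"tx":0,"ty":0,"tz":-0.0015,"wx":0,"wy":0,"wz":0},{"tx":0,"ty":0,"tz":0,"wx":0,"wy":0,"wz":0},{"tx":0,"ty":0,"tz":0,"wx":0,"wy":0,"wz":0},{"tx":0,"ty":0,"tz":0,"wx":0,"wy":0,"wz":0}]'

```text
time: 16.95
tcp_pos: [0.5254, 0.0868, 0.1123]
orientation: [[0.168, 0.986, 0.0], [0.986, -0.168, -0.0], [0.0, 0.0, -1.0]]
wrist_force: [0.5, 0.0, -0.4]
grip_width: 0.0518
```

Call:
servo_tool --deltas '[{"tx":0,"ty":0,"tz":0,"wx":0,"wy":0,"wz":0},{"tx":0,"ty":0,"tz":0,"wx":0,"wy":0,"wz":0},{"tx":0,"ty":0,"tz":0,"wx":0,"wy":0,"wz":0},{"tx":0,"ty":0,"tz":0.005,"wx":0,"wy":0,"wz":0},{"tx":0,"ty":0,"tz":0.005,"wx":0,"wy":0,"wz":0}]' --hand 0.35

```text
time: 17.45
tcp_pos: [0.5253, 0.0868, 0.1225]
orientation: [[0.168, 0.986, -0.0], [0.986, -0.168, 0.0], [0.0, -0.0, -1.0]]
wrist_force: [0.3, -0.2, -0.0]
grip_width: 0.0617
```

Call:
servo_tool --deltas '[{"tx":0,"ty":0,"tz":0,"wx":0,"wy":0,"wz":0},{"tx":0,"ty":0,"tz":0,"wx":0,"wy":0,"wz":0},{"tx":0,"ty":0,"tz":0,"wx":0,"wy":0,"wz":0},{"tx":0,"ty":0,"tz":0,"wx":0,"wy":0,"wz":0},{"tx":0,"ty":0,"tz":0,"wx":0,"wy":0,"wz":0}]' --hand -1

```text
time: 17.95
tcp_pos: [0.5259, 0.0868, 0.1225]
orientation: [[0.168, 0.986, 0.001], [0.986, -0.168, -0.0], [0.0, 0.001, -1.0]]
wrist_force: [1.1, 0.4, 2.9]
grip_width: 0.0516
```

Call:
servo_tool --deltas '[{"tx":0,"ty":0,"tz":0.005,"wx":0,"wy":0,"wz":0},{"tx":0,"ty":0,"tz":0.01,"wx":0,"wy":0,"wz":0},{"tx":0,"ty":0,"tz":0.02,"wx":0,"wy":0,"wz":0},{"tx":0,"ty":0,"tz":0.03,"wx":0,"wy":0,"wz":0},{"tx":0,"ty":0,"tz":0,"wx":0,"wy":0,"wz":0}]'

```text
time: 18.45
tcp_pos: [0.528, 0.0868, 0.1918]
orientation: [[0.168, 0.986, 0.008], [0.986, -0.168, -0.0], [0.001, 0.008, -1.0]]
wrist_force: [0.6, -0.4, 0.7]
grip_width: 0.0515
```

Call:
servo_tool --deltas '[{"tx":-0.002,"ty":-0.02,"tz":0,"wx":0,"wy":0,"wz":0.06},{"tx":-0.003,"ty":-0.035,"tz":0,"wx":0,"wy":0,"wz":0},{"tx":-0.003,"ty":-0.038,"tz":0,"wx":0,"wy":0,"wz":0},{"tx":-0.003,"ty":-0.038,"tz":0,"wx":0,"wy":0,"wz":0},{"tx":-0.003,"ty":-0.038,"tz":0,"wx":0,"wy":0,"wz":0}]'

```text
time: 18.95
tcp_pos: [0.5104, -0.0833, 0.1862]
orientation: [[0.108, 0.994, -0.001], [0.994, -0.108, 0.001], [0.0, -0.001, -1.0]]
wrist_force: [-0.3, -0.3, -0.5]
grip_width: 0.0516
```

Call:
servo_tool --deltas '[{"tx":-0.003,"ty":-0.038,"tz":0,"wx":0,"wy":0,"wz":0},{"tx":-0.003,"ty":-0.038,"tz":0,"wx":0,"wy":0,"wz":0},{"tx":-0.003,"ty":-0.038,"tz":0,"wx":0,"wy":0,"wz":0},{"tx":-0.003,"ty":-0.038,"tz":0,"wx":0,"wy":0,"wz":0},{"tx":-0.003,"ty":-0.038,"tz":0,"wx":0,"wy":0,"wz":0}]'

```text
time: 19.45
tcp_pos: [0.4955, -0.2733, 0.1861]
orientation: [[0.108, 0.994, -0.001], [0.994, -0.108, 0.001], [0.001, -0.001, -1.0]]
wrist_force: [1.3, 0.1, -0.6]
grip_width: 0.0516
```

Call:
servo_tool --deltas '[{"tx":-0.003,"ty":-0.038,"tz":0,"wx":0,"wy":0,"wz":0},{"tx":-0.003,"ty":-0.035,"tz":0,"wx":0,"wy":0,"wz":0},{"tx":0,"ty":-0.02,"tz":0,"wx":0,"wy":0,"wz":0},{"tx":0,"ty":0,"tz":0,"wx":0,"wy":0,"wz":0},{"tx":0,"ty":0,"tz":0,"wx":0,"wy":0,"wz":0}]'

```text
time: 19.95
tcp_pos: [0.4899, -0.3645, 0.1861]
orientation: [[0.109, 0.994, -0.001], [0.994, -0.109, 0.002], [0.002, -0.001, -1.0]]
wrist_force: [-0.2, 0.1, -1.0]
grip_width: 0.0517
```

Call:
servo_tool --deltas '[{"tx":0,"ty":-0.012,"tz":-0.02,"wx":0,"wy":0,"wz":0},{"tx":0,"ty":0,"tz":-0.035,"wx":0,"wy":0,"wz":0},{"tx":0,"ty":0,"tz":-0.035,"wx":0,"wy":0,"wz":0},{"tx":0,"ty":0,"tz":-0.035,"wx":0,"wy":0,"wz":0},{"tx":0,"ty":0,"tz":-0.02,"wx":0,"wy":0,"wz":0}]'

```text
time: 20.45
tcp_pos: [0.4891, -0.3736, 0.0386]
orientation: [[0.107, 0.994, -0.004], [0.994, -0.107, 0.004], [0.004, -0.004, -1.0]]
wrist_force: [-0.1, 0.4, -1.7]
grip_width: 0.0518
```

Call:
servo_tool --deltas '[{"tx":0,"ty":0,"tz":-0.005,"wx":0,"wy":0,"wz":0},{"tx":0,"ty":0,"tz":-0.005,"wx":0,"wy":0,"wz":0},{"tx":0,"ty":0,"tz":0,"wx":0,"wy":0,"wz":0},{"tx":0,"ty":0,"tz":0,"wx":0,"wy":0,"wz":0},{"tx":0,"ty":0,"tz":0,"wx":0,"wy":0,"wz":0}]'

```text
time: 20.95
tcp_pos: [0.4911, -0.3778, 0.0336]
orientation: [[0.108, 0.994, 0.002], [0.994, -0.108, -0.002], [-0.002, 0.002, -1.0]]
wrist_force: [-0.1, 0.4, 0.3]
grip_width: 0.0518
```

Call:
servo_tool --deltas '[{"tx":-0.001,"ty":0.001,"tz":-0.006,"wx":0,"wy":0,"wz":0},{"tx":0,"ty":0,"tz":-0.005,"wx":0,"wy":0,"wz":0},{"tx":0,"ty":0,"tz":-0.003,"wx":0,"wy":0,"wz":0},{"tx":0,"ty":0,"tz":-0.001,"wx":0,"wy":0,"wz":0},{"tx":0,"ty":0,"tz":0,"wx":0,"wy":0,"wz":0}]'

```text
time: 21.45
tcp_pos: [0.4892, -0.3761, 0.0197]
orientation: [[0.108, 0.994, -0.001], [0.994, -0.108, 0.001], [0.001, -0.002, -1.0]]
wrist_force: [-7.6, 7.1, 19.1]
grip_width: 0.0519
```

Call:
servo_tool --deltas '[{"tx":0,"ty":0,"tz":-0.001,"wx":0,"wy":0,"wz":0},{"tx":0,"ty":0,"tz":0,"wx":0,"wy":0,"wz":0},{"tx":0,"ty":0,"tz":0,"wx":0,"wy":0,"wz":0},{"tx":0,"ty":0,"tz":0,"wx":0,"wy":0,"wz":0},{"tx":0,"ty":0,"tz":0,"wx":0,"wy":0,"wz":0}]'

```text
time: 21.95
tcp_pos: [0.4892, -0.3761, 0.0197]
orientation: [[0.108, 0.994, -0.002], [0.994, -0.108, 0.001], [0.001, -0.002, -1.0]]
wrist_force: [-10.4, 8.6, 25.1]
grip_width: 0.0517
```

Contact came at z 0.0197. I'll release and rise.

Call:
servo_tool --deltas '[{"tx":0,"ty":0,"tz":0.002,"wx":0,"wy":0,"wz":0},{"tx":0,"ty":0,"tz":0,"wx":0,"wy":0,"wz":0},{"tx":0,"ty":0,"tz":0,"wx":0,"wy":0,"wz":0},{"tx":0,"ty":0,"tz":0,"wx":0,"wy":0,"wz":0},{"tx":0,"ty":0,"tz":0,"wx":0,"wy":0,"wz":0}]' --hand 0.6

```text
time: 22.45
tcp_pos: [0.4891, -0.376, 0.0176]
orientation: [[0.108, 0.994, -0.0], [0.994, -0.108, 0.001], [0.001, -0.001, -1.0]]
wrist_force: [0.0, 0.2, 0.4]
grip_width: 0.0733
```

Call:
servo_tool --deltas '[{"tx":0,"ty":0,"tz":0.015,"wx":0,"wy":0,"wz":0},{"tx":0,"ty":0,"tz":0.025,"wx":0,"wy":0,"wz":0},{"tx":0,"ty":0,"tz":0.035,"wx":0,"wy":0,"wz":0},{"tx":0,"ty":0,"tz":0.035,"wx":0,"wy":0,"wz":0},{"tx":0,"ty":0.02,"tz":0.03,"wx":0,"wy":0,"wz":-0.06}]' --hand 0.6

```text
time: 22.95
tcp_pos: [0.4897, -0.3583, 0.1617]
orientation: [[0.171, 0.985, 0.002], [0.985, -0.171, -0.003], [-0.003, 0.003, -1.0]]
wrist_force: [1.5, -1.0, 0.6]
grip_width: 0.0736
```

Call:
servo_tool --deltas '[{"tx":0.001,"ty":0.035,"tz":0,"wx":0,"wy":0,"wz":0},{"tx":0.001,"ty":0.04,"tz":0,"wx":0,"wy":0,"wz":0},{"tx":0.001,"ty":0.04,"tz":0,"wx":0,"wy":0,"wz":0},{"tx":0.001,"ty":0.04,"tz":0,"wx":0,"wy":0,"wz":0},{"tx":0.001,"ty":0.04,"tz":0,"wx":0,"wy":0,"wz":0}]' --hand 0.2

```text
time: 23.45
tcp_pos: [0.4944, -0.1598, 0.1594]
orientation: [[0.168, 0.986, 0.001], [0.986, -0.168, -0.001], [-0.0, 0.002, -1.0]]
wrist_force: [0.9, -0.2, -0.7]
grip_width: 0.0553
```

Call:
servo_tool --deltas '[{"tx":0.001,"ty":0.04,"tz":0,"wx":0,"wy":0,"wz":0},{"tx":0.001,"ty":0.03,"tz":0,"wx":0,"wy":0,"wz":0},{"tx":0,"ty":0.006,"tz":0,"wx":0,"wy":0,"wz":0},{"tx":0,"ty":0,"tz":0,"wx":0,"wy":0,"wz":0},{"tx":0,"ty":0,"tz":0,"wx":0,"wy":0,"wz":0}]'

```text
time: 23.95
tcp_pos: [0.4966, -0.0863, 0.1587]
orientation: [[0.168, 0.986, 0.001], [0.986, -0.168, -0.001], [-0.001, 0.001, -1.0]]
wrist_force: [0.5, 0.0, -0.1]
grip_width: 0.0551
```

Run:
```python
from h import *
p,d=grab('scene','s6.png')
o=arm.get_obs();print(o['tcp_pos'],o['grip_width'],o['wrist_force'])
```

```text
[ 0.49656955 -0.08652445  0.15850664] 0.05511115978908062 [ 0.06505668 -0.32956757  0.27179751]
```

View pics/s6.png

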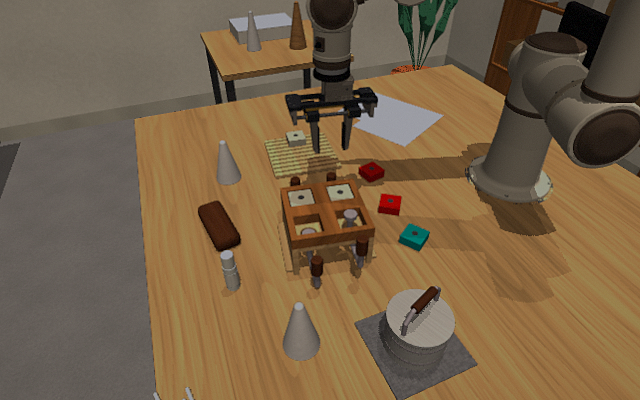

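blank2 lies on the board at (296,138), dot up. The can is still on the mat. Now knob3.

Call:
servo_tool --deltas '[{"tx":0,"ty":0.0015,"tz":-0.015,"wx":0,"wy":0,"wz":0},{"tx":0,"ty":0,"tz":-0.025,"wx":0,"wy":0,"wz":0},{"tx":0,"ty":0,"tz":-0.025,"wx":0,"wy":0,"wz":0},{"tx":0,"ty":0,"tz":-0.022,"wx":0,"wy":0,"wz":0},{"tx":0,"ty":0,"tz":-0.01,"wx":0,"wy":0,"wz":0}]'

```text
time: 24.5
tcp_pos: [0.495, -0.0844, 0.0591]
orientation: [[0.17, 0.986, -0.003], [0.986, -0.17, 0.001], [0.001, -0.003, -1.0]]
wrist_force: [-0.6, 0.7, -0.1]
grip_width: 0.0554
```

Call:
servo_tool --deltas '[{"tx":0,"ty":0,"tz":0,"wx":0,"wy":0,"wz":0},{"tx":0,"ty":0,"tz":0,"wx":0,"wy":0,"wz":0},{"tx":0,"ty":0,"tz":0,"wx":0,"wy":0,"wz":0},{"tx":0,"ty":0,"tz":0,"wx":0,"wy":0,"wz":0},{"tx":0,"ty":0,"tz":0,"wx":0,"wy":0,"wz":0}]' --hand -1

```text
time: 25.0
tcp_pos: [0.4953, -0.0838, 0.062]
orientation: [[0.167, 0.986, -0.003], [0.986, -0.167, -0.0], [-0.001, -0.003, -1.0]]
wrist_force: [-7.7, 0.1, 7.2]
grip_width: 0.0233
```

Call:
servo_tool --deltas '[{"tx":0,"ty":0,"tz":0.004,"wx":0,"wy":0,"wz":0},{"tx":0,"ty":0,"tz":0.005,"wx":0,"wy":0,"wz":0},{"tx":0,"ty":0,"tz":0.005,"wx":0,"wy":0,"wz":0},{"tx":0,"ty":0,"tz":0.005,"wx":0,"wy":0,"wz":0},{"tx":0,"ty":0,"tz":0.005,"wx":0,"wy":0,"wz":0}]'

```text
time: 25.5
tcp_pos: [0.4953, -0.0837, 0.0849]
orientation: [[0.168, 0.986, -0.003], [0.986, -0.168, 0.0], [-0.0, -0.002, -1.0]]
wrist_force: [-4.1, -3.8, -9.3]
grip_width: 0.0236
```

Call:
servo_tool --deltas '[{"tx":0,"ty":0,"tz":0.005,"wx":0,"wy":0,"wz":0},{"tx":0,"ty":0,"tz":0.005,"wx":0,"wy":0,"wz":0},{"tx":0,"ty":0,"tz":0.003,"wx":0,"wy":0,"wz":0},{"tx":0,"ty":0,"tz":0.001,"wx":0,"wy":0,"wz":0},{"tx":0,"ty":0,"tz":0,"wx":0,"wy":0,"wz":0}]'

```text
time: 26.0
tcp_pos: [0.4953, -0.0837, 0.0991]
orientation: [[0.167, 0.986, -0.003], [0.986, -0.167, -0.0], [-0.0, -0.003, -1.0]]
wrist_force: [-5.2, -3.6, -6.3]
grip_width: 0.0232
```

Call:
servo_tool --deltas '[{"tx":0,"ty":0,"tz":0,"wx":0,"wy":0,"wz":0},{"tx":0,"ty":0,"tz":0,"wx":0,"wy":0,"wz":0},{"tx":0,"ty":0,"tz":0,"wx":0,"wy":0,"wz":0},{"tx":0,"ty":0,"tz":0.01,"wx":0,"wy":0,"wz":0},{"tx":0,"ty":0,"tz":0.02,"wx":0,"wy":0,"wz":0}]' --hand 0.2

```text
time: 26.5
tcp_pos: [0.4957, -0.0832, 0.1291]
orientation: [[0.168, 0.986, -0.002], [0.986, -0.168, 0.001], [0.001, -0.002, -1.0]]
wrist_force: [-0.4, -0.0, 0.4]
grip_width: 0.0551
```

Call:
servo_tool --deltas '[{"tx":0,"ty":0,"tz":0.03,"wx":0,"wy":0,"wz":0},{"tx":0.003,"ty":0.02,"tz":0.02,"wx":0,"wy":0,"wz":0},{"tx":0.006,"ty":0.03,"tz":0.005,"wx":0,"wy":0,"wz":0},{"tx":0.006,"ty":0.03,"tz":0,"wx":0,"wy":0,"wz":0},{"tx":0,"ty":0.003,"tz":0,"wx":0,"wy":0,"wz":0}]' --hand 1

```text
time: 27.0
tcp_pos: [0.5123, 0.0019, 0.1858]
orientation: [[0.165, 0.986, 0.003], [0.986, -0.165, 0.001], [0.001, 0.003, -1.0]]
wrist_force: [0.1, -0.0, 0.8]
grip_width: 0.0914
```

Call:
servo_tool --deltas '[{"tx":0,"ty":0,"tz":0,"wx":0,"wy":0,"wz":0},{"tx":0,"ty":0,"tz":0,"wx":0,"wy":0,"wz":0},{"tx":0,"ty":0,"tz":0,"wx":0,"wy":0,"wz":0},{"tx":0,"ty":0,"tz":0,"wx":0,"wy":0,"wz":0},{"tx":0,"ty":0,"tz":0,"wx":0,"wy":0,"wz":0}]'

```text
time: 27.5
tcp_pos: [0.5113, -0.0012, 0.1841]
orientation: [[0.169, 0.986, -0.0], [0.986, -0.169, 0.0], [-0.0, -0.0, -1.0]]
wrist_force: [-0.1, 0.4, -0.5]
grip_width: 0.0919
```

Run:
```python
from h import *
p,d=grab('scene','s7.png');P=cloud('scene',d)
o=arm.get_obs();print(o['tcp_pos'],o['grip_width'],o['wrist_force'])
cv2.imwrite('pics/s7c.png',cv2.resize(p[110:300,250:450,::-1],None,fx=3,fy=3))
m=(d>0)&(P[...,2]>.128)&(P[...,2]<.148)&(abs(P[...,0]-.5109)<.045)&(abs(P[...,1]-.0)<.045)
X=P[m];print(len(X),X.mean(0),X.max(0),cv2.minAreaRect((X[:,:2]*1000).astype(np.float32)))
```

```text
[ 0.51129129 -0.0011111   0.18407551] 0.09174786049528959 [-0.39778171 -0.69203217  0.90494921]
438 [0.51270896 0.00474208 0.13709322] [0.53914483 0.03073195 0.14100506] ((510.83697509765625, 0.5721626281738281), (53.64025115966797, 51.93803787231445), 80.64054870605469)
```

View pics/s7c.png

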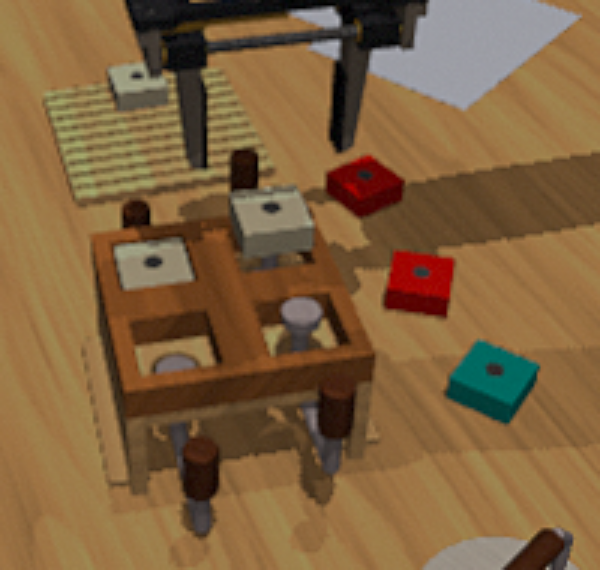

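blank3 is raised at (272,215) in the crop, dot up. I'll go down and grip it.

Call:
servo_tool --deltas '[{"tx":0,"ty":0.001,"tz":-0.02,"wx":0,"wy":0,"wz":0},{"tx":0,"ty":0,"tz":-0.02,"wx":0,"wy":0,"wz":0},{"tx":0,"ty":0,"tz":-0.015,"wx":0,"wy":0,"wz":0},{"tx":0,"ty":0,"tz":-0.008,"wx":0,"wy":0,"wz":0},{"tx":0,"ty":0,"tz":0,"wx":0,"wy":0,"wz":0}]'

```text
time: 28.05
tcp_pos: [0.5105, 0.0004, 0.1201]
orientation: [[0.168, 0.986, -0.002], [0.986, -0.168, 0.001], [0.0, -0.002, -1.0]]
wrist_force: [1.2, 0.1, -0.3]
grip_width: 0.0919
```

Call:
servo_tool --deltas '[{"tx":0,"ty":0,"tz":0,"wx":0,"wy":0,"wz":0},{"tx":0,"ty":0,"tz":0,"wx":0,"wy":0,"wz":0},{"tx":0,"ty":0,"tz":0,"wx":0,"wy":0,"wz":0},{"tx":0,"ty":0,"tz":0,"wx":0,"wy":0,"wz":0},{"tx":0,"ty":0,"tz":0,"wx":0,"wy":0,"wz":0}]' --hand -1

```text
time: 28.55
tcp_pos: [0.5114, 0.0003, 0.1214]
orientation: [[0.168, 0.986, 0.0], [0.986, -0.168, -0.0], [-0.0, 0.0, -1.0]]
wrist_force: [-0.7, 1.0, 0.6]
grip_width: 0.0541
```

Call:
servo_tool --deltas '[{"tx":0,"ty":0,"tz":0,"wx":0,"wy":0,"wz":0},{"tx":0,"ty":0,"tz":0,"wx":0,"wy":0,"wz":0},{"tx":0,"ty":0,"tz":0.01,"wx":0,"wy":0,"wz":0},{"tx":0,"ty":0,"tz":0.02,"wx":0,"wy":0,"wz":0},{"tx":0,"ty":0,"tz":0.03,"wx":0,"wy":0,"wz":0}]'

```text
time: 29.05
tcp_pos: [0.51, 0.0006, 0.1805]
orientation: [[0.168, 0.986, -0.004], [0.986, -0.168, 0.001], [0.0, -0.004, -1.0]]
wrist_force: [0.9, 0.5, -0.7]
grip_width: 0.052
```

Call:
servo_tool --deltas '[{"tx":-0.001,"ty":-0.025,"tz":0.005,"wx":0,"wy":0,"wz":0.06},{"tx":-0.002,"ty":-0.037,"tz":0,"wx":0,"wy":0,"wz":0},{"tx":-0.002,"ty":-0.037,"tz":0,"wx":0,"wy":0,"wz":0},{"tx":-0.002,"ty":-0.037,"tz":0,"wx":0,"wy":0,"wz":0},{"tx":-0.002,"ty":-0.037,"tz":0,"wx":0,"wy":0,"wz":0}]'

```text
time: 29.55
tcp_pos: [0.5022, -0.1741, 0.1867]
orientation: [[0.108, 0.994, 0.001], [0.994, -0.108, -0.0], [-0.0, 0.001, -1.0]]
wrist_force: [0.3, -0.8, -1.5]
grip_width: 0.0513
```

Call:
servo_tool --deltas '[{"tx":-0.002,"ty":-0.037,"tz":0,"wx":0,"wy":0,"wz":0},{"tx":-0.002,"ty":-0.037,"tz":0,"wx":0,"wy":0,"wz":0},{"tx":-0.001,"ty":-0.037,"tz":0,"wx":0,"wy":0,"wz":0},{"tx":0,"ty":-0.025,"tz":0,"wx":0,"wy":0,"wz":0},{"tx":0,"ty":-0.008,"tz":0,"wx":0,"wy":0,"wz":0}]'

```text
time: 30.05
tcp_pos: [0.497, -0.3191, 0.1865]
orientation: [[0.111, 0.994, 0.0], [0.994, -0.111, -0.001], [-0.001, 0.0, -1.0]]
wrist_force: [-0.0, 0.3, -0.8]
grip_width: 0.0514
```

Call:
servo_tool --deltas '[{"tx":0,"ty":0,"tz":-0.01,"wx":0,"wy":0,"wz":0},{"tx":0,"ty":0,"tz":-0.02,"wx":0,"wy":0,"wz":0},{"tx":0,"ty":0,"tz":-0.02,"wx":0,"wy":0,"wz":0},{"tx":0,"ty":0,"tz":0,"wx":0,"wy":0,"wz":0},{"tx":0,"ty":0,"tz":0,"wx":0,"wy":0,"wz":0}]'

```text
time: 30.55
tcp_pos: [0.4973, -0.3152, 0.1359]
orientation: [[0.107, 0.994, -0.001], [0.994, -0.107, 0.001], [0.001, -0.001, -1.0]]
wrist_force: [0.1, -0.1, -1.2]
grip_width: 0.052
```

Call:
servo_tool --deltas '[{"tx":-0.0015,"ty":-0.0015,"tz":-0.02,"wx":0,"wy":0,"wz":0},{"tx":0,"ty":0,"tz":-0.03,"wx":0,"wy":0,"wz":0},{"tx":0,"ty":0,"tz":-0.03,"wx":0,"wy":0,"wz":0},{"tx":0,"ty":0,"tz":-0.02,"wx":0,"wy":0,"wz":0},{"tx":0,"ty":0,"tz":0,"wx":0,"wy":0,"wz":0}]'

```text
time: 31.05
tcp_pos: [0.4947, -0.3164, 0.0342]
orientation: [[0.108, 0.994, -0.003], [0.994, -0.108, 0.003], [0.003, -0.004, -1.0]]
wrist_force: [-0.4, 0.1, -1.4]
grip_width: 0.0516
```

Call:
servo_tool --deltas '[{"tx":0,"ty":0,"tz":-0.006,"wx":0,"wy":0,"wz":0},{"tx":0,"ty":0,"tz":-0.005,"wx":0,"wy":0,"wz":0},{"tx":0,"ty":0,"tz":-0.003,"wx":0,"wy":0,"wz":0},{"tx":0,"ty":0,"tz":0,"wx":0,"wy":0,"wz":0},{"tx":0,"ty":0,"tz":0,"wx":0,"wy":0,"wz":0}]'

```text
time: 31.55
tcp_pos: [0.4961, -0.3184, 0.0226]
orientation: [[0.108, 0.994, 0.001], [0.994, -0.108, -0.001], [-0.0, 0.001, -1.0]]
wrist_force: [0.4, 0.5, -1.5]
grip_width: 0.0516
```

Call:
servo_tool --deltas '[{"tx":0,"ty":0.001,"tz":-0.002,"wx":0,"wy":0,"wz":0},{"tx":0,"ty":0,"tz":-0.001,"wx":0,"wy":0,"wz":0},{"tx":0,"ty":0,"tz":-0.001,"wx":0,"wy":0,"wz":0},{"tx":0,"ty":0,"tz":0,"wx":0,"wy":0,"wz":0},{"tx":0,"ty":0,"tz":0,"wx":0,"wy":0,"wz":0}]'

```text
time: 32.05
tcp_pos: [0.496, -0.3172, 0.0195]
orientation: [[0.108, 0.994, -0.0], [0.994, -0.108, 0.0], [0.0, -0.0, -1.0]]
wrist_force: [-2.7, 2.1, 8.6]
grip_width: 0.0516
```

Call:
servo_tool --deltas '[{"tx":0,"ty":0,"tz":0,"wx":0,"wy":0,"wz":0},{"tx":0,"ty":0,"tz":0,"wx":0,"wy":0,"wz":0},{"tx":0,"ty":0,"tz":0,"wx":0,"wy":0,"wz":0},{"tx":0,"ty":0,"tz":0,"wx":0,"wy":0,"wz":0},{"tx":0,"ty":0,"tz":0,"wx":0,"wy":0,"wz":0}]' --hand 0.6

```text
time: 32.55
tcp_pos: [0.4958, -0.3171, 0.018]
orientation: [[0.108, 0.994, -0.0], [0.994, -0.108, 0.0], [0.0, -0.0, -1.0]]
wrist_force: [0.0, -0.2, 0.2]
grip_width: 0.0735
```

Call:
servo_tool --deltas '[{"tx":0,"ty":0,"tz":0.015,"wx":0,"wy":0,"wz":0},{"tx":0,"ty":0,"tz":0.025,"wx":0,"wy":0,"wz":0},{"tx":0,"ty":0,"tz":0.035,"wx":0,"wy":0,"wz":0},{"tx":0,"ty":0,"tz":0.035,"wx":0,"wy":0,"wz":0},{"tx":0.01,"ty":0.02,"tz":0.03,"wx":0,"wy":0,"wz":-0.06}]'

```text
time: 33.05
tcp_pos: [0.5058, -0.2992, 0.1616]
orientation: [[0.172, 0.985, 0.002], [0.985, -0.172, -0.003], [-0.003, 0.002, -1.0]]
wrist_force: [0.3, 0.0, -0.2]
grip_width: 0.0732
```

Call:
servo_tool --deltas '[{"tx":0.013,"ty":0.033,"tz":0,"wx":0,"wy":0,"wz":0},{"tx":0.013,"ty":0.035,"tz":0,"wx":0,"wy":0,"wz":0},{"tx":0.013,"ty":0.035,"tz":0,"wx":0,"wy":0,"wz":0},{"tx":0.013,"ty":0.035,"tz":0,"wx":0,"wy":0,"wz":0},{"tx":0.013,"ty":0.035,"tz":0,"wx":0,"wy":0,"wz":0}]' --hand 0.2

```text
time: 33.55
tcp_pos: [0.5715, -0.1228, 0.1596]
orientation: [[0.168, 0.986, 0.001], [0.986, -0.168, -0.001], [-0.0, 0.001, -1.0]]
wrist_force: [0.1, -0.4, 0.4]
grip_width: 0.055
```

Call:
servo_tool --deltas '[{"tx":0.01,"ty":0.02,"tz":0,"wx":0,"wy":0,"wz":0},{"tx":0.002,"ty":0.006,"tz":0,"wx":0,"wy":0,"wz":0},{"tx":0,"ty":0,"tz":0,"wx":0,"wy":0,"wz":0},{"tx":0,"ty":0,"tz":0,"wx":0,"wy":0,"wz":0},{"tx":0,"ty":0,"tz":0,"wx":0,"wy":0,"wz":0}]'

```text
time: 34.05
tcp_pos: [0.5825, -0.0995, 0.1583]
orientation: [[0.169, 0.986, -0.0], [0.986, -0.169, -0.0], [-0.0, -0.0, -1.0]]
wrist_force: [0.5, -0.2, 0.6]
grip_width: 0.0552
```

Run:
```python
from h import *
p,d=grab('scene','s8.png')
o=arm.get_obs();print(o['tcp_pos'],o['grip_width'],o['wrist_force'])
```

```text
[ 0.58252001 -0.0993839   0.1582402 ] 0.055275927453740756 [-0.02527963 -1.19974802 -0.45601285]
```

View pics/s8.png

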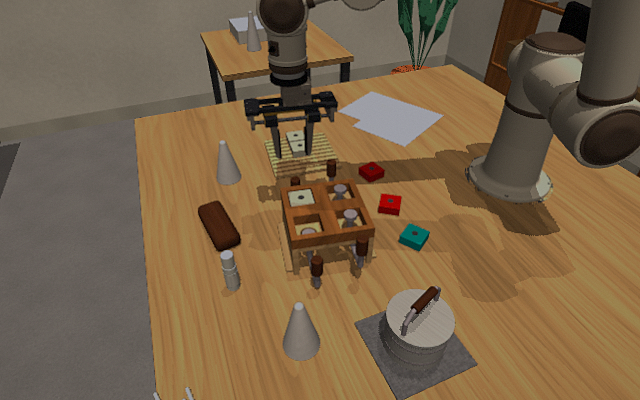

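Two feet lie on the board at (296,135) and (299,146), and the can is fine. Now knob1.

Call:
servo_tool --deltas '[{"tx":0.001,"ty":0,"tz":-0.015,"wx":0,"wy":0,"wz":0},{"tx":0,"ty":0,"tz":-0.025,"wx":0,"wy":0,"wz":0},{"tx":0,"ty":0,"tz":-0.025,"wx":0,"wy":0,"wz":0},{"tx":0,"ty":0,"tz":-0.022,"wx":0,"wy":0,"wz":0},{"tx":0,"ty":0,"tz":-0.01,"wx":0,"wy":0,"wz":0}]'

```text
time: 34.6
tcp_pos: [0.5816, -0.0978, 0.0575]
orientation: [[0.168, 0.986, -0.005], [0.986, -0.168, 0.002], [0.001, -0.005, -1.0]]
wrist_force: [-0.8, 0.4, 0.0]
grip_width: 0.0554
```

Call:
servo_tool --deltas '[{"tx":0,"ty":0,"tz":0,"wx":0,"wy":0,"wz":0},{"tx":0,"ty":0,"tz":0,"wx":0,"wy":0,"wz":0},{"tx":0,"ty":0,"tz":0,"wx":0,"wy":0,"wz":0},{"tx":0,"ty":0,"tz":0,"wx":0,"wy":0,"wz":0},{"tx":0,"ty":0,"tz":0,"wx":0,"wy":0,"wz":0}]' --hand -1

```text
time: 35.1
tcp_pos: [0.5821, -0.0981, 0.0622]
orientation: [[0.167, 0.986, -0.005], [0.986, -0.167, 0.0], [-0.001, -0.005, -1.0]]
wrist_force: [-8.8, 0.8, 8.1]
grip_width: 0.0233
```

Call:
servo_tool --deltas '[{"tx":0,"ty":0,"tz":0.004,"wx":0,"wy":0,"wz":0},{"tx":0,"ty":0,"tz":0.005,"wx":0,"wy":0,"wz":0},{"tx":0,"ty":0,"tz":0.005,"wx":0,"wy":0,"wz":0},{"tx":0,"ty":0,"tz":0.005,"wx":0,"wy":0,"wz":0},{"tx":0,"ty":0,"tz":0.005,"wx":0,"wy":0,"wz":0}]'

```text
time: 35.6
tcp_pos: [0.5821, -0.098, 0.0843]
orientation: [[0.168, 0.986, -0.004], [0.986, -0.168, 0.001], [-0.0, -0.004, -1.0]]
wrist_force: [-5.3, -1.5, -9.6]
grip_width: 0.0232
```

Call:
servo_tool --deltas '[{"tx":0,"ty":0,"tz":0.005,"wx":0,"wy":0,"wz":0},{"tx":0,"ty":0,"tz":0.005,"wx":0,"wy":0,"wz":0},{"tx":0,"ty":0,"tz":0.003,"wx":0,"wy":0,"wz":0},{"tx":0,"ty":0,"tz":0.001,"wx":0,"wy":0,"wz":0},{"tx":0,"ty":0,"tz":0,"wx":0,"wy":0,"wz":0}]'

```text
time: 36.1
tcp_pos: [0.5821, -0.098, 0.0986]
orientation: [[0.168, 0.986, -0.004], [0.986, -0.168, 0.0], [-0.0, -0.004, -1.0]]
wrist_force: [-6.8, -2.8, -7.0]
grip_width: 0.0232
```

Call:
servo_tool --deltas '[{"tx":0,"ty":0,"tz":0,"wx":0,"wy":0,"wz":0},{"tx":0,"ty":0,"tz":0,"wx":0,"wy":0,"wz":0},{"tx":0,"ty":0,"tz":0,"wx":0,"wy":0,"wz":0},{"tx":0,"ty":0,"tz":0.01,"wx":0,"wy":0,"wz":0},{"tx":0,"ty":0,"tz":0.02,"wx":0,"wy":0,"wz":0}]' --hand 0.2

```text
time: 36.6
tcp_pos: [0.5834, -0.0978, 0.1291]
orientation: [[0.168, 0.986, -0.002], [0.986, -0.168, 0.001], [0.001, -0.002, -1.0]]
wrist_force: [-0.1, -0.9, -0.3]
grip_width: 0.0551
```

Call:
servo_tool --deltas '[{"tx":0,"ty":0,"tz":0.03,"wx":0,"wy":0,"wz":0},{"tx":0.003,"ty":0.02,"tz":0.02,"wx":0,"wy":0,"wz":0},{"tx":0.006,"ty":0.03,"tz":0.005,"wx":0,"wy":0,"wz":0},{"tx":0.006,"ty":0.03,"tz":0,"wx":0,"wy":0,"wz":0},{"tx":0,"ty":0.003,"tz":0,"wx":0,"wy":0,"wz":0}]' --hand 0.7

```text
time: 37.1
tcp_pos: [0.6, -0.0123, 0.186]
orientation: [[0.164, 0.986, 0.003], [0.986, -0.164, 0.001], [0.001, 0.003, -1.0]]
wrist_force: [-0.5, -0.4, -0.7]
grip_width: 0.0782
```

Call:
servo_tool --deltas '[{"tx":0,"ty":0,"tz":0,"wx":0,"wy":0,"wz":0},{"tx":0,"ty":0,"tz":0,"wx":0,"wy":0,"wz":0},{"tx":0,"ty":0,"tz":0,"wx":0,"wy":0,"wz":0},{"tx":0,"ty":0,"tz":0,"wx":0,"wy":0,"wz":0},{"tx":0,"ty":0,"tz":0,"wx":0,"wy":0,"wz":0}]'

```text
time: 37.6
tcp_pos: [0.5988, -0.0158, 0.1841]
orientation: [[0.169, 0.986, -0.0], [0.986, -0.169, -0.0], [-0.0, -0.0, -1.0]]
wrist_force: [0.2, -0.0, -0.8]
grip_width: 0.0781
```

Run:
```python
from h import *
p,d=grab('scene','s9.png');P=cloud('scene',d)
o=arm.get_obs();print(o['tcp_pos'],o['grip_width'],o['wrist_force'])
cv2.imwrite('pics/s9c.png',cv2.resize(p[110:300,250:450,::-1],None,fx=3,fy=3))
m=(d>0)&(P[...,2]>.128)&(P[...,2]<.148)&(abs(P[...,0]-.5977)<.045)&(abs(P[...,1]+.0149)<.045)
X=P[m];print(len(X),X.mean(0),X.max(0),cv2.minAreaRect((X[:,:2]*1000).astype(np.float32)))
```

```text
[ 0.59878935 -0.01567703  0.18407656] 0.07804899029411667 [0.15061218 0.87600437 0.10234361]
433 [ 0.59849442 -0.01011943  0.13663823] [0.62602229 0.01474875 0.14038825] ((597.3458251953125, -14.090656280517578), (54.2833251953125, 51.88775634765625), 80.61295318603516)
```

View pics/s9c.png

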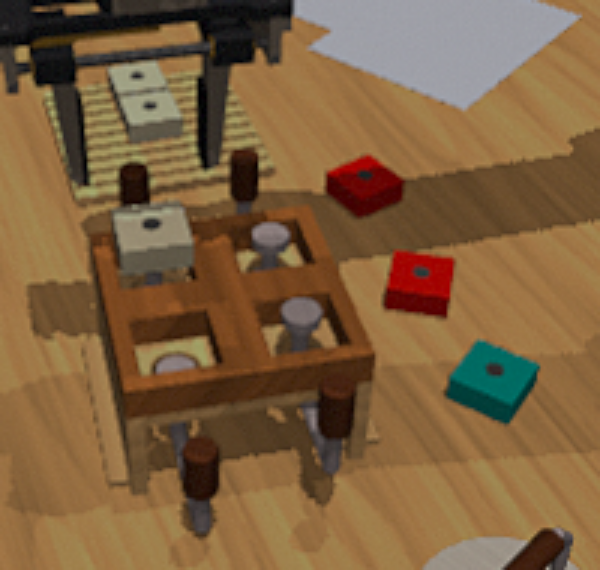

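blank1 is raised at (152,235) in the crop, dot up.

Call:
servo_tool --deltas '[{"tx":-0.001,"ty":0.001,"tz":-0.02,"wx":0,"wy":0,"wz":0},{"tx":0,"ty":0,"tz":-0.02,"wx":0,"wy":0,"wz":0},{"tx":0,"ty":0,"tz":-0.015,"wx":0,"wy":0,"wz":0},{"tx":0,"ty":0,"tz":-0.008,"wx":0,"wy":0,"wz":0},{"tx":0,"ty":0,"tz":0,"wx":0,"wy":0,"wz":0}]'

```text
time: 38.15
tcp_pos: [0.597, -0.0141, 0.1198]
orientation: [[0.168, 0.986, -0.002], [0.986, -0.168, 0.001], [0.0, -0.002, -1.0]]
wrist_force: [0.1, -0.6, 0.3]
grip_width: 0.0781
```

Call:
servo_tool --deltas '[{"tx":0,"ty":0,"tz":0,"wx":0,"wy":0,"wz":0},{"tx":0,"ty":0,"tz":0,"wx":0,"wy":0,"wz":0},{"tx":0,"ty":0,"tz":0,"wx":0,"wy":0,"wz":0},{"tx":0,"ty":0,"tz":0,"wx":0,"wy":0,"wz":0},{"tx":0,"ty":0,"tz":0,"wx":0,"wy":0,"wz":0}]' --hand -1

```text
time: 38.65
tcp_pos: [0.5982, -0.0142, 0.1219]
orientation: [[0.168, 0.986, 0.001], [0.986, -0.168, -0.0], [-0.0, 0.001, -1.0]]
wrist_force: [-1.2, -0.7, 2.9]
grip_width: 0.0517
```

Call:
servo_tool --deltas '[{"tx":0,"ty":0,"tz":0,"wx":0,"wy":0,"wz":0},{"tx":0,"ty":0,"tz":0,"wx":0,"wy":0,"wz":0},{"tx":0,"ty":0,"tz":0.01,"wx":0,"wy":0,"wz":0},{"tx":0,"ty":0,"tz":0.02,"wx":0,"wy":0,"wz":0},{"tx":0,"ty":0,"tz":0.03,"wx":0,"wy":0,"wz":0}]'

```text
time: 39.15
tcp_pos: [0.5962, -0.0138, 0.1797]
orientation: [[0.168, 0.986, -0.005], [0.986, -0.168, 0.001], [0.0, -0.005, -1.0]]
wrist_force: [0.2, -0.3, -1.1]
grip_width: 0.0521
```

Call:
servo_tool --deltas '[{"tx":-0.008,"ty":-0.02,"tz":0.005,"wx":0,"wy":0,"wz":0.06},{"tx":-0.013,"ty":-0.034,"tz":0,"wx":0,"wy":0,"wz":0},{"tx":-0.013,"ty":-0.034,"tz":0,"wx":0,"wy":0,"wz":0},{"tx":-0.013,"ty":-0.034,"tz":0,"wx":0,"wy":0,"wz":0},{"tx":-0.013,"ty":-0.034,"tz":0,"wx":0,"wy":0,"wz":0}]'

```text
time: 39.65
tcp_pos: [0.5371, -0.1713, 0.1862]
orientation: [[0.108, 0.994, -0.0], [0.994, -0.108, 0.0], [0.0, -0.0, -1.0]]
wrist_force: [0.7, -1.2, -1.2]
grip_width: 0.0518
```

Call:
servo_tool --deltas '[{"tx":-0.013,"ty":-0.034,"tz":0,"wx":0,"wy":0,"wz":0},{"tx":-0.013,"ty":-0.034,"tz":0,"wx":0,"wy":0,"wz":0},{"tx":-0.008,"ty":-0.018,"tz":0,"wx":0,"wy":0,"wz":0},{"tx":0,"ty":0,"tz":-0.01,"wx":0,"wy":0,"wz":0},{"tx":0,"ty":0,"tz":-0.02,"wx":0,"wy":0,"wz":0}]'

```text
time: 40.15
tcp_pos: [0.5048, -0.2568, 0.1571]
orientation: [[0.109, 0.994, 0.003], [0.994, -0.109, -0.002], [-0.001, 0.003, -1.0]]
wrist_force: [-0.1, -0.3, -1.1]
grip_width: 0.0513
```

Call:
servo_tool --deltas '[{"tx":0,"ty":0,"tz":-0.02,"wx":0,"wy":0,"wz":0},{"tx":0,"ty":0,"tz":0,"wx":0,"wy":0,"wz":0},{"tx":0,"ty":0,"tz":0,"wx":0,"wy":0,"wz":0},{"tx":0,"ty":0,"tz":0,"wx":0,"wy":0,"wz":0},{"tx":0,"ty":0,"tz":0,"wx":0,"wy":0,"wz":0}]'

```text
time: 40.65
tcp_pos: [0.5047, -0.2564, 0.1375]
orientation: [[0.108, 0.994, 0.002], [0.994, -0.108, -0.001], [-0.001, 0.002, -1.0]]
wrist_force: [-0.4, 0.6, 0.0]
grip_width: 0.0521
```

Call:
servo_tool --deltas '[{"tx":-0.0025,"ty":-0.001,"tz":-0.02,"wx":0,"wy":0,"wz":0},{"tx":0,"ty":0,"tz":-0.03,"wx":0,"wy":0,"wz":0},{"tx":0,"ty":0,"tz":-0.03,"wx":0,"wy":0,"wz":0},{"tx":0,"ty":0,"tz":-0.02,"wx":0,"wy":0,"wz":0},{"tx":0,"ty":0,"tz":0,"wx":0,"wy":0,"wz":0}]'

```text
time: 41.15
tcp_pos: [0.4996, -0.2557, 0.0337]
orientation: [[0.108, 0.994, -0.004], [0.994, -0.108, 0.003], [0.003, -0.004, -1.0]]
wrist_force: [-0.9, 0.8, -1.3]
grip_width: 0.0521
```

Call:
servo_tool --deltas '[{"tx":0,"ty":0,"tz":-0.006,"wx":0,"wy":0,"wz":0},{"tx":0,"ty":0,"tz":-0.005,"wx":0,"wy":0,"wz":0},{"tx":0,"ty":0,"tz":-0.003,"wx":0,"wy":0,"wz":0},{"tx":0,"ty":0,"tz":0,"wx":0,"wy":0,"wz":0},{"tx":0,"ty":0,"tz":0,"wx":0,"wy":0,"wz":0}]'

```text
time: 41.65
tcp_pos: [0.5016, -0.2574, 0.0226]
orientation: [[0.108, 0.994, 0.001], [0.994, -0.108, -0.0], [-0.0, 0.001, -1.0]]
wrist_force: [-0.4, -0.7, -0.6]
grip_width: 0.0519
```

Call:
servo_tool --deltas '[{"tx":0,"ty":0,"tz":-0.002,"wx":0,"wy":0,"wz":0},{"tx":0,"ty":0,"tz":-0.001,"wx":0,"wy":0,"wz":0},{"tx":0,"ty":0,"tz":0,"wx":0,"wy":0,"wz":0},{"tx":0,"ty":0,"tz":0,"wx":0,"wy":0,"wz":0},{"tx":0,"ty":0,"tz":0,"wx":0,"wy":0,"wz":0}]'

```text
time: 42.15
tcp_pos: [0.5019, -0.2576, 0.0207]
orientation: [[0.108, 0.994, 0.001], [0.994, -0.108, -0.001], [-0.001, 0.001, -1.0]]
wrist_force: [-3.2, 1.6, 8.3]
grip_width: 0.0515
```

Call:
servo_tool --deltas '[{"tx":0,"ty":0,"tz":0,"wx":0,"wy":0,"wz":0},{"tx":0,"ty":0,"tz":0,"wx":0,"wy":0,"wz":0},{"tx":0,"ty":0,"tz":0,"wx":0,"wy":0,"wz":0},{"tx":0,"ty":0,"tz":0,"wx":0,"wy":0,"wz":0},{"tx":0,"ty":0,"tz":0,"wx":0,"wy":0,"wz":0}]' --hand 0.6

```text
time: 42.65
tcp_pos: [0.5013, -0.2571, 0.019]
orientation: [[0.108, 0.994, -0.0], [0.994, -0.108, 0.0], [0.0, -0.0, -1.0]]
wrist_force: [-0.2, 1.0, -0.3]
grip_width: 0.0737
```

Call:
servo_tool --deltas '[{"tx":0,"ty":0,"tz":0.015,"wx":0,"wy":0,"wz":0},{"tx":0,"ty":0,"tz":0.025,"wx":0,"wy":0,"wz":0},{"tx":0,"ty":0,"tz":0.035,"wx":0,"wy":0,"wz":0},{"tx":0,"ty":0,"tz":0.035,"wx":0,"wy":0,"wz":0},{"tx":0.01,"ty":0.02,"tz":0.035,"wx":0,"wy":0,"wz":-0.06}]'

```text
time: 43.15
tcp_pos: [0.5109, -0.2387, 0.1668]
orientation: [[0.172, 0.985, 0.001], [0.985, -0.172, -0.002], [-0.001, 0.001, -1.0]]
wrist_force: [0.3, 0.1, -0.8]
grip_width: 0.0732
```

Now I'll push the rods down with the fingers closed, knob1 first.

Call:
servo_tool --deltas '[{"tx":0.015,"ty":0.03,"tz":0,"wx":0,"wy":0,"wz":0},{"tx":0.018,"ty":0.033,"tz":0,"wx":0,"wy":0,"wz":0},{"tx":0.018,"ty":0.033,"tz":0,"wx":0,"wy":0,"wz":0},{"tx":0.018,"ty":0.033,"tz":0,"wx":0,"wy":0,"wz":0},{"tx":0.003,"ty":0.01,"tz":0,"wx":0,"wy":0,"wz":0}]' --hand -1

```text
time: 43.65
tcp_pos: [0.5847, -0.0952, 0.1654]
orientation: [[0.164, 0.986, 0.002], [0.986, -0.164, 0.0], [0.001, 0.002, -1.0]]
wrist_force: [-0.1, 0.3, -0.2]
grip_width: 0.0353
```

Call:
servo_tool --deltas '[{"tx":0,"ty":0,"tz":0,"wx":0,"wy":0,"wz":0},{"tx":0,"ty":0,"tz":0,"wx":0,"wy":0,"wz":0},{"tx":0,"ty":0,"tz":0,"wx":0,"wy":0,"wz":0},{"tx":0,"ty":0,"tz":0,"wx":0,"wy":0,"wz":0},{"tx":0,"ty":0,"tz":0,"wx":0,"wy":0,"wz":0}]'

```text
time: 44.15
tcp_pos: [0.5831, -0.0991, 0.1642]
orientation: [[0.169, 0.986, -0.0], [0.986, -0.169, -0.0], [-0.0, -0.0, -1.0]]
wrist_force: [-0.6, 0.7, -0.6]
grip_width: 0.0001
```

Call:
servo_tool --deltas '[{"tx":0,"ty":0,"tz":-0.015,"wx":0,"wy":0,"wz":0},{"tx":0,"ty":0,"tz":-0.015,"wx":0,"wy":0,"wz":0},{"tx":0,"ty":0,"tz":-0.01,"wx":0,"wy":0,"wz":0},{"tx":0,"ty":0,"tz":-0.008,"wx":0,"wy":0,"wz":0},{"tx":0,"ty":0,"tz":-0.008,"wx":0,"wy":0,"wz":0}]'

```text
time: 44.65
tcp_pos: [0.5826, -0.098, 0.1073]
orientation: [[0.168, 0.986, -0.002], [0.986, -0.168, 0.0], [0.0, -0.002, -1.0]]
wrist_force: [-4.0, 0.3, 4.5]
grip_width: 0.0002
```

Call:
servo_tool --deltas '[{"tx":0,"ty":0,"tz":-0.007,"wx":0,"wy":0,"wz":0},{"tx":0,"ty":0,"tz":-0.006,"wx":0,"wy":0,"wz":0},{"tx":0,"ty":0,"tz":-0.004,"wx":0,"wy":0,"wz":0},{"tx":0,"ty":0,"tz":0,"wx":0,"wy":0,"wz":0},{"tx":0,"ty":0,"tz":0,"wx":0,"wy":0,"wz":0}]'

```text
time: 45.15
tcp_pos: [0.5839, -0.0982, 0.0909]
orientation: [[0.168, 0.986, 0.001], [0.986, -0.168, -0.0], [0.0, 0.001, -1.0]]
wrist_force: [0.1, 0.6, 0.7]
grip_width: 0.0005
```

Call:
servo_tool --deltas '[{"tx":0,"ty":0,"tz":-0.001,"wx":0,"wy":0,"wz":0},{"tx":0,"ty":0,"tz":-0.001,"wx":0,"wy":0,"wz":0},{"tx":0,"ty":0,"tz":0,"wx":0,"wy":0,"wz":0},{"tx":0,"ty":0,"tz":0,"wx":0,"wy":0,"wz":0},{"tx":0,"ty":0,"tz":0,"wx":0,"wy":0,"wz":0}]'

```text
time: 45.65
tcp_pos: [0.5839, -0.0983, 0.0903]
orientation: [[0.168, 0.986, 0.001], [0.986, -0.168, -0.0], [-0.0, 0.001, -1.0]]
wrist_force: [-2.2, 1.2, 5.6]
grip_width: 0.0003
```

Call:
servo_tool --deltas '[{"tx":0,"ty":0,"tz":0.02,"wx":0,"wy":0,"wz":0},{"tx":0,"ty":0,"tz":0.03,"wx":0,"wy":0,"wz":0},{"tx":-0.015,"ty":0.003,"tz":0.02,"wx":0,"wy":0,"wz":0},{"tx":-0.03,"ty":0.005,"tz":0,"wx":0,"wy":0,"wz":0},{"tx":-0.03,"ty":0.005,"tz":0,"wx":0,"wy":0,"wz":0}]'

```text
time: 46.15
tcp_pos: [0.5084, -0.0853, 0.16]
orientation: [[0.168, 0.986, 0.002], [0.986, -0.168, -0.001], [-0.001, 0.003, -1.0]]
wrist_force: [-0.7, -0.1, -0.2]
grip_width: 0.0004
```

Call:
servo_tool --deltas '[{"tx":-0.011,"ty":0.001,"tz":0,"wx":0,"wy":0,"wz":0},{"tx":0,"ty":0,"tz":0,"wx":0,"wy":0,"wz":0},{"tx":0,"ty":0,"tz":0,"wx":0,"wy":0,"wz":0},{"tx":0,"ty":0,"tz":0,"wx":0,"wy":0,"wz":0},{"tx":0,"ty":0,"tz":0,"wx":0,"wy":0,"wz":0}]'

```text
time: 46.65
tcp_pos: [0.4981, -0.0844, 0.1591]
orientation: [[0.168, 0.986, 0.0], [0.986, -0.168, -0.0], [-0.0, 0.0, -1.0]]
wrist_force: [0.7, -0.2, -0.2]
grip_width: 0.0003
```

Call:
servo_tool --deltas '[{"tx":-0.001,"ty":0,"tz":-0.015,"wx":0,"wy":0,"wz":0},{"tx":0,"ty":0,"tz":-0.012,"wx":0,"wy":0,"wz":0},{"tx":0,"ty":0,"tz":-0.008,"wx":0,"wy":0,"wz":0},{"tx":0,"ty":0,"tz":-0.008,"wx":0,"wy":0,"wz":0},{"tx":0,"ty":0,"tz":-0.008,"wx":0,"wy":0,"wz":0}]'

```text
time: 47.15
tcp_pos: [0.4962, -0.0841, 0.1078]
orientation: [[0.168, 0.986, -0.001], [0.986, -0.168, 0.0], [0.0, -0.001, -1.0]]
wrist_force: [-2.9, 1.3, 5.4]
grip_width: 0.0004
```

Call:
servo_tool --deltas '[{"tx":0,"ty":0,"tz":-0.007,"wx":0,"wy":0,"wz":0},{"tx":0,"ty":0,"tz":-0.006,"wx":0,"wy":0,"wz":0},{"tx":0,"ty":0,"tz":-0.004,"wx":0,"wy":0,"wz":0},{"tx":0,"ty":0,"tz":-0.002,"wx":0,"wy":0,"wz":0},{"tx":0,"ty":0,"tz":0,"wx":0,"wy":0,"wz":0}]'

```text
time: 47.65
tcp_pos: [0.4963, -0.0841, 0.0902]
orientation: [[0.167, 0.986, -0.001], [0.986, -0.167, 0.0], [-0.0, -0.001, -1.0]]
wrist_force: [-6.5, 2.1, 13.2]
grip_width: 0.0005
```

Call:
servo_tool --deltas '[{"tx":0,"ty":0,"tz":0.02,"wx":0,"wy":0,"wz":0},{"tx":0,"ty":0,"tz":0.03,"wx":0,"wy":0,"wz":0},{"tx":0,"ty":0,"tz":0.03,"wx":0,"wy":0,"wz":0},{"tx":0.003,"ty":0.02,"tz":0,"wx":0,"wy":0,"wz":0},{"tx":0.006,"ty":0.035,"tz":0,"wx":0,"wy":0,"wz":0}]'

```text
time: 48.15
tcp_pos: [0.5068, -0.0304, 0.1703]
orientation: [[0.171, 0.985, 0.004], [0.985, -0.171, -0.002], [-0.001, 0.004, -1.0]]
wrist_force: [-0.2, 0.5, -0.1]
grip_width: 0.0001
```

Call:
servo_tool --deltas '[{"tx":0.006,"ty":0.037,"tz":0,"wx":0,"wy":0,"wz":0},{"tx":0.006,"ty":0.037,"tz":0,"wx":0,"wy":0,"wz":0},{"tx":0.006,"ty":0.037,"tz":0,"wx":0,"wy":0,"wz":0},{"tx":0.006,"ty":0.037,"tz":0,"wx":0,"wy":0,"wz":0},{"tx":0.006,"ty":0.037,"tz":0,"wx":0,"wy":0,"wz":0}]'

```text
time: 48.65
tcp_pos: [0.5358, 0.1574, 0.1687]
orientation: [[0.168, 0.986, 0.001], [0.986, -0.168, 0.0], [0.0, 0.001, -1.0]]
wrist_force: [-0.5, -0.2, 1.2]
grip_width: 0.0003
```

Call:
servo_tool --deltas '[{"tx":0.004,"ty":0.015,"tz":0,"wx":0,"wy":0,"wz":0},{"tx":0,"ty":0,"tz":0,"wx":0,"wy":0,"wz":0},{"tx":0,"ty":0,"tz":0,"wx":0,"wy":0,"wz":0},{"tx":0,"ty":0,"tz":0,"wx":0,"wy":0,"wz":0},{"tx":0,"ty":0,"tz":0,"wx":0,"wy":0,"wz":0}]'

```text
time: 49.15
tcp_pos: [0.5394, 0.1695, 0.1691]
orientation: [[0.17, 0.986, 0.0], [0.986, -0.17, -0.0], [-0.0, 0.0, -1.0]]
wrist_force: [0.1, -0.6, 0.4]
grip_width: 0.0003
```

Call:
servo_tool --deltas '[{"tx":0,"ty":0.001,"tz":-0.02,"wx":0,"wy":0,"wz":0},{"tx":0,"ty":0,"tz":-0.017,"wx":0,"wy":0,"wz":0},{"tx":0,"ty":0,"tz":-0.008,"wx":0,"wy":0,"wz":0},{"tx":0,"ty":0,"tz":-0.008,"wx":0,"wy":0,"wz":0},{"tx":0,"ty":0,"tz":-0.008,"wx":0,"wy":0,"wz":0}]'

```text
time: 49.65
tcp_pos: [0.5395, 0.1712, 0.1085]
orientation: [[0.168, 0.986, 0.0], [0.986, -0.168, -0.001], [-0.001, 0.0, -1.0]]
wrist_force: [-3.5, -2.1, 5.5]
grip_width: 0.0003
```

Call:
servo_tool --deltas '[{"tx":0,"ty":0,"tz":-0.007,"wx":0,"wy":0,"wz":0},{"tx":0,"ty":0,"tz":-0.006,"wx":0,"wy":0,"wz":0},{"tx":0,"ty":0,"tz":-0.004,"wx":0,"wy":0,"wz":0},{"tx":0,"ty":0,"tz":-0.002,"wx":0,"wy":0,"wz":0},{"tx":0,"ty":0,"tz":0,"wx":0,"wy":0,"wz":0}]'

```text
time: 50.15
tcp_pos: [0.5398, 0.1716, 0.0903]
orientation: [[0.167, 0.986, 0.0], [0.986, -0.167, -0.001], [-0.001, 0.001, -1.0]]
wrist_force: [-4.6, -4.4, 10.0]
grip_width: 0.0005
```

Rise and back away for a clear final look.

Call:
servo_tool --deltas '[{"tx":0,"ty":0,"tz":0.02,"wx":0,"wy":0,"wz":0},{"tx":0,"ty":0,"tz":0.04,"wx":0,"wy":0,"wz":0},{"tx":0,"ty":0,"tz":0.04,"wx":0,"wy":0,"wz":0},{"tx":-0.02,"ty":0,"tz":0.03,"wx":0,"wy":0,"wz":0},{"tx":-0.04,"ty":0,"tz":0.02,"wx":0,"wy":0,"wz":0}]'

```text
time: 50.65
tcp_pos: [0.4813, 0.1724, 0.2417]
orientation: [[0.168, 0.986, 0.005], [0.986, -0.168, 0.002], [0.003, 0.005, -1.0]]
wrist_force: [-1.0, -0.8, 1.1]
grip_width: 0.0001
```

Call:
servo_tool --deltas '[{"tx":-0.04,"ty":0,"tz":0,"wx":0,"wy":0,"wz":0},{"tx":-0.04,"ty":0,"tz":0,"wx":0,"wy":0,"wz":0},{"tx":-0.02,"ty":0,"tz":0,"wx":0,"wy":0,"wz":0},{"tx":0,"ty":0,"tz":0,"wx":0,"wy":0,"wz":0},{"tx":0,"ty":0,"tz":0,"wx":0,"wy":0,"wz":0}]'

```text
time: 51.15
tcp_pos: [0.38, 0.1722, 0.2392]
orientation: [[0.167, 0.986, 0.002], [0.986, -0.167, 0.001], [0.001, 0.001, -1.0]]
wrist_force: [-0.1, 0.0, -0.1]
grip_width: 0.0007
```

```bash
cat > chk.py <<'E'
from h import *
import sys
p,d=grab('top',sys.argv[1]+'t.png');P=cloud('top',d)
p2,d2=grab('scene',sys.argv[1]+'s.png');P2=cloud('scene',d2)
o=arm.get_obs();print(o['tcp_pos'],o['wrist_force'])
def A(X):return (X[:,:2]*1000).astype(np.float32)
def sel(P,c,r,z0,z1):
    return P[(P[...,2]>z0)&(P[...,2]<z1)&(abs(P[...,0]-c[0])<r)&(abs(P[...,1]-c[1])<r)]
for n,k in dict(k0=(.6269,.157),k2=(.540,.1712),k1=(.5833,-.0997),k3=(.4965,-.0849)).items():
    for Q in(P,P2):
        X=sel(Q,k,.013,.07,.14); 
        if len(X): print(n,len(X),np.percentile(X[:,2],90).round(4))
th=np.radians(-6.2);R=np.array([[np.cos(th),np.sin(th)],[-np.sin(th),np.cos(th)]])
for c in((.4892,-.3765),(.4957,-.3168),(.5022,-.2572)):
    X=sel(P,c,.03,.03,.06); m=np.median(X[:,:2],axis=0); print('blank',m.round(4),np.median(X[:,2]).round(4),X[:,2].std().round(4),'board frame',(R@(m-[.4957,-.3168])).round(4))
X=sel(P,(.5022,-.3168),.1,.03,.06);print(cv2.minAreaRect(A(X)))
for Q in(P,P2):
    X=sel(Q,(.51,.336),.09,.075,.095);
    if len(X): print('can lid',len(X),cv2.minEnclosingCircle(A(X)),np.median(X[:,2]))
    X=sel(Q,(.51,.336),.09,.115,.143);
    if len(X): print('grip',len(X),cv2.minAreaRect(A(X)))
E
python3 chk.py f1
```

```text
[0.38039255 0.17195518 0.23910798] [-0.12816474 -0.64875962 -0.06203088]
k0 99 0.091
k0 176 0.0907
k2 98 0.0911
k2 161 0.091
k1 92 0.0909
k1 89 0.0915
k3 93 0.0905
k3 86 0.0909
blank [ 0.4897 -0.3749] 0.0353 0.0021 board frame [ 0.0003 -0.0584]
blank [ 0.4976 -0.3152] 0.0353 0.002 board frame [0.0017 0.0018]
blank [ 0.5035 -0.2569] 0.0351 0.002 board frame [0.0013 0.0604]
((496.94219970703125, -317.64691162109375), (171.26881408691406, 52.41055679321289), 83.9227523803711)
can lid 1713 ((509.94512939453125, 335.77972412109375), 57.220924377441406) 0.08427981345329955
grip 277 ((510.3207092285156, 335.7025146484375), (97.78394317626953, 17.291954040527344), 23.302602767944336)
can lid 2855 ((509.638671875, 335.4295654296875), 57.937232971191406) 0.08458742817501355
grip 430 ((510.57281494140625, 336.3916015625), (95.7728500366211, 15.745153427124023), 22.72574234008789)
```

View pics/f1t.png

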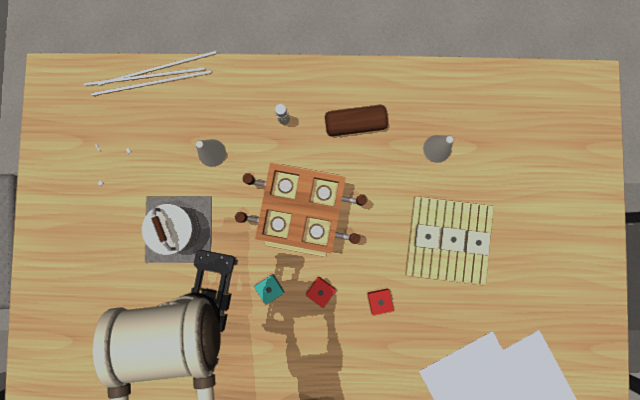

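View pics/f1s.png

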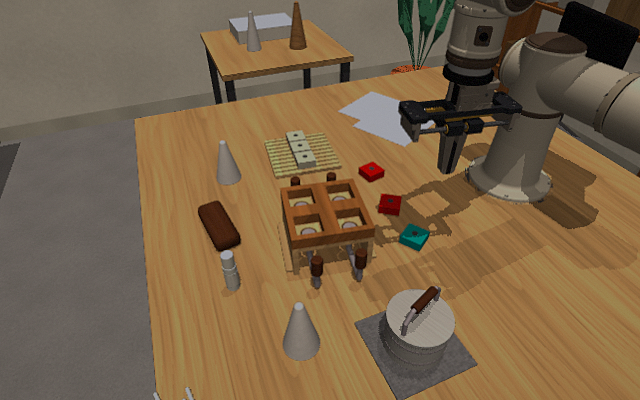

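The top view shows the three feet in a row on the board at (428,237), (454,239) and (478,243), dots up. All the pockets are empty with their rods down, the can is centred on the mat at (167,230), and the bystanders haven't moved. I'll hand in.

```bash
python3 -c "
from cell import *
print(sign_off())"
```

```text
the job is handed in; nothing more can be done
None
```

I handed the job in at about 51 s on the robot's clock, with everything asked for in place; `sign_off` gives no verdict, so only my own checks back this up.

- **Can:** I lifted it by its handle off the mould and stood it on the mat. It is about 1 mm from the mat's centre and upright.
- **Feet:** Three were present; the far-left pocket was empty. I pushed up rods 2, 3 and 1 by their knobs. The feet lie flat in a row on the board, dots up, near y = -58, +2 and +60 mm in the board's frame. Their tops are at 35 mm, and 36 mm was expected.
- **Rods:** I pushed the three raised rods down again. All four knob tops read 91 mm, against 90 mm when fully down.
- **Other things:** The cones, glue stick, spectacle case and coloured look-alikes look unmoved in the last pictures. The arm is clear of everything.

Two things went less than smoothly:
- My first grip on blank2 was too low, so I set it back on its pad and gripped it higher.
- I pressed blank2 onto the board with about 25 N before letting go.

No final check failed or disagreed.

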